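# Roll the canister over the sill and stop it on the line

## Robot

A 7-joint arm with a two-finger parallel gripper is mounted at the origin on the work surface. World frame = base frame: x ahead of the robot, y to its left, z up, the work surface at z = 0. Lengths are in m, angles in rad, forces in N, time in s.
With the tool pointing down it reaches from about 0.35 to 0.9 m from the base axis. Payload 8.1 kg.
Tool frame: the origin (TCP) lies at the very end of the fingers, on their centre line; the grasp point (between the pads) lies 19 mm behind it; z points along the fingers, y is the direction in which the jaws open and shut (so a half turn about z gives the same grasp; the last joint's range is limited). The gripper opens to 92 mm and grips with 3 to 60 N. Pads are 19 mm wide; open, the fingers measure 130 mm over their backs; the gripper's body (75 mm by 190 mm) begins 47 mm behind the grasp point.
Start: joints at [1.133, 0.434, 0.025, 1.573, -0.012, 1.134, -0.075], TCP at [0.205, -0.59, 0.227] pointing down, gripper open.
Joint ranges: [-2.62, 2.62], [-0.44, 2.09], [-1.27, 1.32], [0.08, 2.57], [-1.32, 4.46], [0.12, 2], [-2.74, 2.74]. Speed limits (rad/s): [2.22, 2.22, 3.01, 3.01, 3.14, 3.14, 3.14].

## Interface

Orientations are given as a rotation vector (axis times angle).
In Python, from bench import sense, camera, camera_params, close_job gives the robot as it stands. The module is installed in compiled form; this text tells all that it offers.
- The arm moves only by the tool apply_moves, never from a script. Its argument "series" is a list of rows, each a list of 3 entries, a list of its own where there are three numbers: the finger opening in m, from 0 to 0.0918, then the shift along the tool's x, y, z in m, then the turn, a rotation vector about the tool's x, y, z in rad. In form: [[fingers, [x, y, z], [wx, wy, wz]], ...]. A call has 1 to 10 rows; each row shifts and turns the commanded pose from where the row before left it, along the tool's axes as they then stand; what a row does not reach is not made up. A row lasts 1/10 s, in which the tool goes at most 50 mm and 8.59 degrees, less where a joint would pass 70% of its speed; a pose out of reach is approached as far as the arm can. A call is refused whole if a number of a shift passes 0.05 or a number of a turn 0.15, either way. A call with a gripper value outside its range is refused whole. The fingers move at their own pace and stop on an object; the grip force is fixed at half the most. Time passes only in rows, so rows that do not move let the fingers close. It gives the time, the measured TCP pose, the force and the opening at its end, in the units of the state.
- sense(): the state, without advancing time (a new reading comes with each control period).
- camera(name): name is "side" or "top"; returns the picture (480x640x3 uint8, blue, green, red); there is no depth.
- camera_params(name): a dict with "camera_matrix" (3x3 intrinsics, pixels), "world_to_cam" (4x4, takes a point from world to camera coordinates). Camera axes: x right, y down, z forward; pixel columns grow to the right and rows downward; lengths in m; the calibration is good to about 2 mm. A picture is of the moment at which its call begins. camera_params takes no time and is no camera call.
- close_job(): hands the job in, once; it reports no verdict.
The state is a dict: "t": time; "joint_positions": joint angles; "joint_vel": joint speeds; "tau": joint torques, N m; "tool_pos": TCP position; "tool_rot": TCP orientation; "force": force on the tool from outside, world axes, zero at the start; "wrist_torque": the same for the moment, N m; "width": finger opening in m.
Only numpy, scipy, OpenCV 4.12 (cv2) and the standard library are available. Lean on these libraries where they do the work, as an engineer would, in place of code of your own. Each camera call takes 0.05 s, during which the arm holds its last target.

## Task

Roll the big thin-walled canister out of its bay along the plate, over the low rubber sill, and stop it centred on the thin black line, parallel to it, without letting it run on past the line: lead it lightly by hand contact, never lift it or press hard on it. Let go so that it lies still on the line by itself; then push the white stop slide gently up to it so that it only just touches, with the canister still on the line. Leave the other lab ware alone.

Things in the scene. Friction and masses are not known exactly. Their poses are not given: they have to be found in the camera images.
- canister: Closed empty metal cylinder, too big to grasp: 110 mm diameter over the 10 mm wide rims at its ends, 106 mm between them, 170 mm long, about 0.5 kg. Over 25 N from the robot dents it; some 7 N on its top gives grip to roll it. Origin at its centre, 55 mm above the plate; its x is the cylinder axis, y and z turn as it rolls. Rolls almost without resistance: pushed, or coming down off the sill, it runs on
- dock: Fixed aluminium plate, 250 mm (its x) by 460 mm (its y), 8 mm thick; origin at the centre of its underside, on the table. The canister lies across it (axis about along x) and is to roll along it towards -y. It begins in the bay at the +y end, between the sill and a 40 mm high wall whose inner face is at plate y = +206 mm
- sill (a point): Middle of the crest of the rubber sill: a straight, rigid, rounded ridge across the whole plate (along plate x), 3 mm higher than the plate's top face, at plate y = +45 mm; the top of a sunk bar of 6 mm radius
- line: Black line, 210 mm long (along its x), 3 mm wide, flat on the plate, its ends showing beyond the canister; origin at its middle on the plate's top face. Its axes are parallel to the plate's; the canister comes from its +y side
- stop (a joint): Travel of the white stop slide, m: 0 is drawn fully back (its front face at plate y = -185 mm), growing towards the canister (plate +y), to 0.13. Stays where it is left; takes about 2.5 N to push
- stop_face (a point): On the front face (the +y side, towards the canister) of the stop slide, mid-width, 55 mm above the plate, the height of the canister's axis. The stop is an upright white bar 215 mm wide, 18 mm thick, its top 64 mm above the plate
- stop_post (a point): Centre of the black post that stands on top of the stop bar at mid-width: 22 mm (x) by 18 mm (y), its top 106 mm above the plate (21 mm above this point); it can be pushed from behind (-y side) or pinched across x
- dish_a: Bystander: flat round clear dish, 90 mm across, 13 mm high; origin under its centre
- dish_b: Bystander: a second such dish
- tweezers: Bystander: steel tweezers, 120 mm long, lying flat
- flask: Bystander: amber bottle, 60 mm across, 110 mm high; origin under its centre
- beaker: Bystander: glass beaker, 70 mm across, 90 mm high; origin under its centre
- jar: Bystander: capped jar, 60 mm across, 70 mm high; origin under its centre
Not all that is in view belongs to the job. There is more than one size of the canister; the job needs the larger.

How it is judged:
On the way, in this order (a step that is already met when the one before it is completed fails the run):
1. the canister has been rolled over the sill (y of canister in the frame of dock below 0.026 m).
2. the canister lies still and untouched on the line, parallel to it, the stop slide not yet brought up (y of canister in the frame of line between -0.008 and 0.008 m and angle between the x axis of canister and the x axis of line, either way round below 0.07 rad and linear speed of canister below 0.01 m/s and contact force between the fingers and canister below 0.05 N and distance of stop_face from where it was at the start of the episode below 0.01 m), for 0.3 s.
At the end, for the whole second after the job is handed in: the canister lies still over the line (its axis within 8 mm of the line and within 0.07 rad of parallel) and the stop slide stands up against it (gap under 8 mm at mid-length) (y of canister in the frame of line between -0.008 and 0.008 m and angle between the x axis of canister and the x axis of line, either way round below 0.07 rad and linear speed of canister below 0.01 m/s and y of canister in the frame of stop_face below 0.063 m and velocity of joint stop below 0.005 m/s); the robot touches nothing.
It fails at once if the canister is pressed with more than 25 N (contact force between any of the arm, the fingers and canister above 25 N).
It fails at once if the stop slide is rammed against the canister (over 15 N) (contact force between stop and canister above 15 N).
It fails at once if the canister runs more than 20 mm past the line (y of canister in the frame of line below -0.02 m).
It fails at once if the canister is lifted (its centre more than 75 mm above the table) (height (world z) of canister above 0.075 m).
It fails at once if other lab ware is shoved more than 20 mm (distance of any of dish_a, dish_b, tweezers, flask, beaker, jar from where it was at the start of the episode above 0.02 m).
It also fails if it takes over 72 s, if anything falls off the work surface, if the arm or the gripper's body presses on something with over 40 N, if the wrist force passes 120 N, or if a joint passes its speed limit or range.

## Working session

There is one attempt and no reset: what is moved stays moved. The work goes in short steps, Python scripts to look and compute and a tool call to move; the robot and the scene stay as the last step left them, time stands still between calls to the robot, and variables do not carry over. Pictures are saved under pics/ and viewed, and the job is handed in when it is done.

Besides the shell and the picture viewer there is one more tool, called as name(argument=value, ...) on one line, values as JSON. apply_moves: Moves the arm, as the interface text tells. Its arguments: {"type":"object","properties":{"series":{"type":"array"}},"required":["series"]}

```bash
mkdir -p pics; ls; python3 - <<'E'
from bench import *
import cv2,numpy as np
np.set_printoptions(precision=4,suppress=True)
print(sense())
for n in("side","top"):
    cv2.imwrite(f"pics/{n}0.png",camera(n)); p=camera_params(n); print(n,p["camera_matrix"],p["world_to_cam"])
E
```

```text
pics
{'t': 0.0, 'joint_positions': array([ 1.1334,  0.4352,  0.025 ,  1.5741, -0.0116,  1.134 , -0.0751]), 'joint_vel': array([-0.0002, -0.0001, -0.0012, -0.0004, -0.0005,  0.0013, -0.0008]), 'tau': array([ -0.0005, -66.7861,   0.9844, -31.4461,  -0.0607,   0.0429,
         0.0001]), 'tool_pos': array([ 0.2051, -0.5898,  0.226 ]), 'tool_rot': array([-3.0962, -0.5231,  0.0007]), 'force': array([-0.3817, -0.6605,  0.9368]), 'wrist_torque': array([-0.0112, -0.0729,  0.074 ]), 'width': 0.09209934951301826}
side [[613.2743   0.     311.2238]
 [  0.     613.2743 238.6269]
 [  0.       0.       1.    ]] [[ 0.9908 -0.1347 -0.0147 -0.523 ]
 [-0.1084 -0.7224 -0.6829  0.1187]
 [ 0.0814  0.6782 -0.7304  1.4869]
 [ 0.      0.      0.      1.    ]]
top [[471.5381   0.     329.6512]
 [  0.     471.5381 241.3356]
 [  0.       0.       1.    ]] [[-0.0237 -0.9997  0.0115  0.0158]
 [-0.9957  0.0226 -0.0894  0.5394]
 [ 0.0891 -0.0135 -0.9959  1.3301]
 [ 0.      0.      0.      1.    ]]
```

View pics/side0.png

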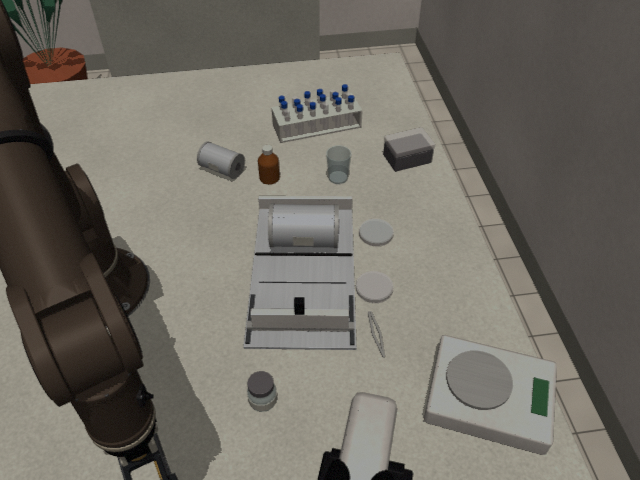

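View pics/top0.png

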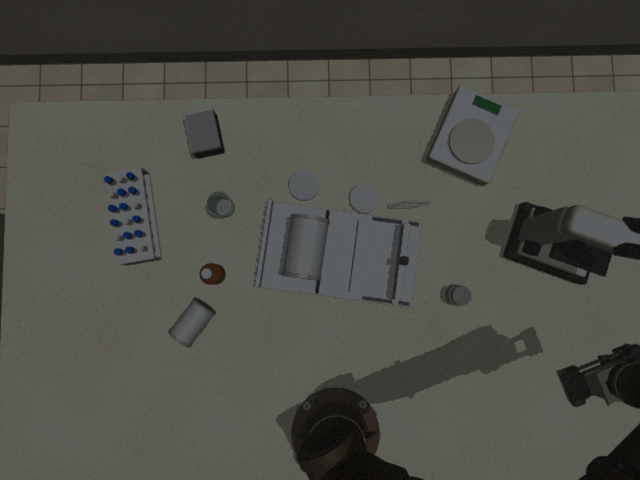

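The side view shows the canister at about (305,227), with the sill behind the dark edge at row 254 and the stop post at (299,306). In the top view the canister is at (304,246), the sill at column 320, the thin line at column 353 and the stop at column 400. I'll zoom in.

```bash
python3 - <<'E'
import cv2
a=cv2.imread("pics/top0.png")[190:315,240:430]; cv2.imwrite("pics/topz.png",cv2.resize(a,None,fx=4.2,fy=4.2,interpolation=cv2.INTER_CUBIC))
a=cv2.imread("pics/side0.png")[185:355,235:405]; cv2.imwrite("pics/sidez.png",cv2.resize(a,None,fx=3.5,fy=3.5,interpolation=cv2.INTER_CUBIC))
E
```

```text
(no output)
```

View pics/topz.png

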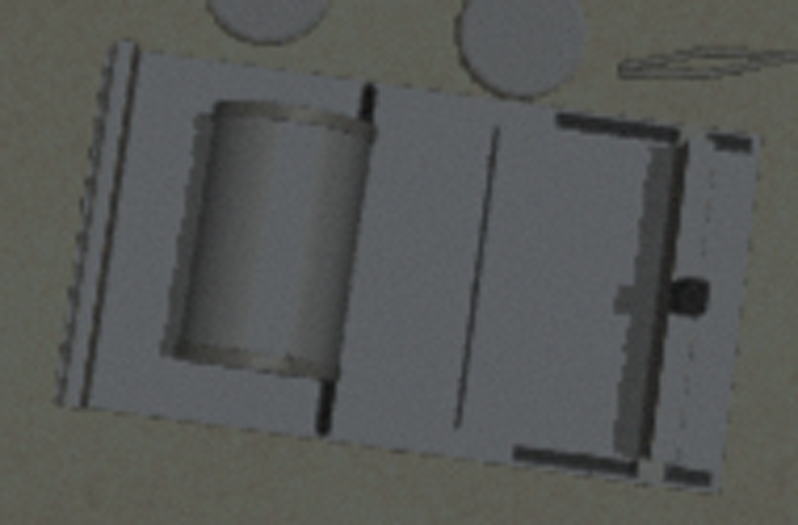

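View pics/sidez.png

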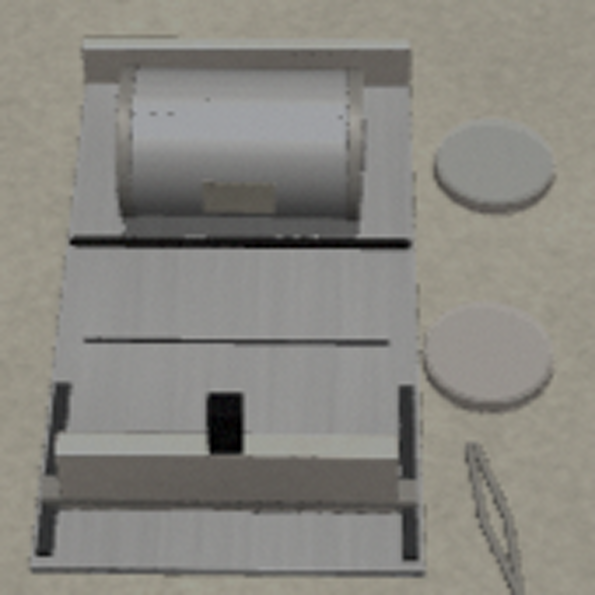

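```bash
cat > h.py <<'E'
from bench import *
import cv2,numpy as np
np.set_printoptions(precision=4,suppress=True)
def ray(n,u,v):
    p=camera_params(n);K=p["camera_matrix"];T=p["world_to_cam"];R=T[:3,:3]
    return -R.T@T[:3,3], R.T@np.linalg.inv(K)@np.array([u,v,1.])
def onz(n,u,v,z):
    o,d=ray(n,u,v); return o+d*(z-o[2])/d[2]
def proj(n,P):
    p=camera_params(n);c=p["world_to_cam"][:3,:3]@P+p["world_to_cam"][:3,3];q=p["camera_matrix"]@c;return q[:2]/q[2]
E
python3 - <<'E'
from h import *
tz=lambda u,v,z:onz("top",240+u/4.2-.5+.12,190+v/4.2-.38,z)
sz=lambda u,v,z:onz("side",235+u/3.5-.36,185+v/3.5-.36,z)
L=[("line",(497,128),(459,427),tz,.008),("lineS",(388,343),(85,340),sz,.008),
("sill",(370,88),(322,432),tz,.011),("sillS",(410,243),(70,242),sz,.011),
("-y edge",(758,137),(716,490),tz,.008),("-y edgeS",(424,570),(32,568),sz,.008),
("wall in top",(138,48),(88,405),tz,.048),("wallS in top",(410,48),(83,50),sz,.048),
("stopfront top S",(398,434),(62,434),sz,.072),("stop back top S",(398,458),(62,454),sz,.072),
("stop backtopT",(687,142),(648,455),tz,.072),("stop fronttopT",(672,142),(632,455),tz,.072)]
for n,a,b,f,z in L:
    A=f(*a,z);B=f(*b,z);d=(A-B)[:2];print(n,A[:2],B[:2],"mid",(A+B)[:2]/2,"len",np.linalg.norm(d),"ang",np.arctan2(d[1],d[0]))
E
```

```text
line [ 0.6015 -0.0811] [ 0.3954 -0.049 ] mid [ 0.4984 -0.065 ] len 0.20851768214199004 ang -0.15450957300073434
lineS [ 0.6004 -0.0799] [ 0.3941 -0.0467] mid [ 0.4973 -0.0633] len 0.20889922829266652 ang -0.15976056810322048
sill [0.631  0.0066] [0.3943 0.0449] mid [0.5127 0.0258] len 0.23977444873698125 ang -0.1606535922854278
sillS [0.6312 0.0058] [0.3905 0.0427] mid [0.5109 0.0242] len 0.24357900790146741 ang -0.15215656460330418
-y edge [ 0.5911 -0.2626] [ 0.3483 -0.2238] mid [ 0.4697 -0.2432] len 0.24587289959965056 ang -0.15843324046373916
-y edgeS [ 0.5912 -0.2637] [ 0.3467 -0.2266] mid [ 0.4689 -0.2452] len 0.24724535449861082 ang -0.15070385487583893
wall in top [0.656  0.1631] [0.4166 0.1994] mid [0.5363 0.1813] len 0.24215895932806822 ang -0.15045132751267046
wallS in top [0.6594 0.1672] [0.4149 0.2021] mid [0.5371 0.1847] len 0.24699323847782967 ang -0.14189213640095538
stopfront top S [ 0.5834 -0.2036] [ 0.3749 -0.1729] mid [ 0.4791 -0.1883] len 0.2107500003058636 ang -0.14605675661469733
stop back top S [ 0.5801 -0.2217] [ 0.3738 -0.1883] mid [ 0.477 -0.205] len 0.20903138225656737 ang -0.16041425904185705
stop backtopT [ 0.5807 -0.202 ] [ 0.3754 -0.1687] mid [ 0.4781 -0.1853] len 0.20805171879903916 ang -0.16073874814395075
stop fronttopT [ 0.581 -0.192] [ 0.3756 -0.1582] mid [ 0.4783 -0.1751] len 0.20810385900732295 ang -0.16317706883134578
```

```bash
cat >> h.py <<'E'
A=0.155
ex=np.array([np.cos(A),-np.sin(A),0]);ey=np.array([np.sin(A),np.cos(A),0]);O=np.array([.505,-.0195,0])
def pl(P): P=np.asarray(P,float);return np.array([(P-O)@ex,(P-O)@ey,P[2]])   # world->plate
def wd(x,y,z): return O+x*ex+y*ey+np.array([0,0,z])
from scipy.optimize import least_squares
def canister(tan):  # list of (cam,u,v): silhouette points on rims (radius 55), axis z=.063; returns plate y0, slope
    rs=[(pl(ray(c,u,v)[0]),pl(sum(ray(c,u,v)))-pl(ray(c,u,v)[0])) for c,u,v in tan]
    def f(p,z=.063):
        a=np.array([0,p[0],z]);d=np.array([1,p[1],0]);out=[]
        for o,r in rs:
            n=np.cross(d,r);out.append(abs((o-a)@n)/np.linalg.norm(n)-.055)
        return out
    s=least_squares(f,[.08,0]);return s.x,np.array(s.fun)
E
python3 - <<'E'
from h import *
t=lambda u,v:("top",240+u/4.2-.38,190+v/4.2-.38)
s=lambda u,v:("side",235+u/3.5-.36,185+v/3.5-.36)
T=[t(213,103),t(377,125),t(172,355),t(338,380)]
S=[s(122,66),s(362,68),s(120,217),s(360,219)]
for q in(T,S,T+S):print(canister(q))
for u,v in((295,111),(255,366)): print("end top",pl(onz(*t(u,v),.118)))
for u,v in((117,140),(365,140)): print("end side",pl(onz(*s(u,v),.1)))
print([pl(x) for x in (wd(0,0,0),)], pl(onz(*t(690,298),.114)), pl(onz(*s(225,395),.114)))
E
```

```text
(array([ 0.0935, -0.0202]), array([0.    , 0.    , 0.0002, 0.0002]))
(array([ 0.0934, -0.0061]), array([-0.0011, -0.0013, -0.001 , -0.0012]))
(array([ 0.0934, -0.0153]), array([-0.0003,  0.0004,  0.0006, -0.0002, -0.0017, -0.0008, -0.0004,
       -0.0017]))
end top [0.0828 0.0894 0.118 ]
end top [-0.0816  0.0925  0.118 ]
end side [-0.0841  0.0592  0.1   ]
end side [0.0872 0.0602 0.1   ]
[array([0., 0., 0.])] [-0.0025 -0.1759  0.114 ] [-0.0012 -0.1724  0.114 ]
```

apply_moves(series=[[0.0918,[0,0,0],[0,0,-0.135]],[0.0918,[0,0,0],[0,0,-0.135]],[0.0918,[0,0,0],[0,0,-0.135]],[0.0918,[0,0,0],[0,0,-0.135]],[0.0918,[0,0,0],[0,0,-0.135]],[0.0918,[0,0,0],[0,0,-0.135]],[0.0918,[0,0,0],[0,0,-0.135]],[0.0918,[0,0,0],[0,0,-0.136]]])

```text
t: 0.9
tool_pos: [0.2052, -0.59, 0.2263]
tool_rot: [-2.381, -2.049, -0.0]
force: [-0.9, -0.1, 0.2]
width: 0.0916
```

```bash
cat >> h.py <<'E'
from scipy.spatial.transform import Rotation as Rn
def st():
    s=sense();R=Rn.from_rotvec(s["tool_rot"]).as_matrix()
    print("t",s["t"],"plate",pl(s["tool_pos"]),"F plate",s["force"]@ex,s["force"]@ey,s["force"][2],"x err",R.T@ey,"z",R[:,2],"w",s["width"],"q",s["joint_positions"]);return s,R
E
python3 - <<'E'
from h import *
s,R=st()
print(R.T@(wd(0,.115,.20)-s["tool_pos"]))
E
```

```text
t 0.9 plate [-0.2081 -0.61    0.2263] F plate -0.9046840493954661 -0.22558244515201828 0.15025892359053133 x err [1.     0.0054 0.0008] z [-0.0004  0.0008 -1.    ] w 0.09160538677721398 q [ 1.2983  0.4487 -0.2164  1.5581  0.1023  1.1468  0.9109]
[0.7238 0.2121 0.0267]
```

apply_moves(series=[[0.0918,[0.02,0.006,0],[0,0,-0.005]],[0.0918,[0.04,0.012,0],[0,0,0]],[0.0918,[0.04,0.012,0],[0,0,0]],[0.0918,[0.04,0.012,0],[0,0,0]],[0.0918,[0.04,0.012,0],[0,0,0]],[0.0918,[0.04,0.012,0],[0,0,0]],[0.0918,[0.04,0.012,0],[0,0,0]],[0.0918,[0.04,0.012,0],[0,0,0]],[0.0918,[0.04,0.012,0],[0,0,0]],[0.0918,[0.04,0.012,0],[0,0,0]]])

```text
t: 1.9
tool_pos: [0.3752, -0.2301, 0.2266]
tool_rot: [-2.382, -2.048, 0.0]
force: [1.3, -0.5, 0.3]
width: 0.0918
```

apply_moves(series=[[0.0918,[0.04,0.012,0],[0,0,0]],[0.0918,[0.04,0.012,0],[0,0,0]],[0.0918,[0.04,0.012,0],[0,0,0]],[0.0918,[0.04,0.012,0],[0,0,0]],[0.0918,[0.04,0.012,0],[0,0,0]],[0.0918,[0.04,0.012,0],[0,0,0]],[0.0918,[0.04,0.012,0],[0,0,0]],[0.0918,[0.04,0.012,0],[0,0,0]],[0.0918,[0.02,0.006,0],[0,0,0]],[0.0918,[0,0,0],[0,0,0]]])

```text
t: 2.9
tool_pos: [0.5271, 0.0931, 0.2264]
tool_rot: [-2.375, -2.053, -0.002]
force: [-0.0, 0.7, -0.0]
width: 0.0917
```

```bash
cat >> h.py <<'E'
def tab(y0,y1,d0,ds):
    """canister axis plate y from y0 down to y1; TCP starts at offset d0 (plate y, + = behind); no-slip. steps ds of canister"""
    zc=lambda y:.008+max(.055,(-.003+np.sqrt(.061**2-(y-.045)**2)) if abs(y-.045)<.0189 else 0)
    def off(d,):   # contact angle (behind +)
        c=np.sign(d)*max(0,abs(d)-.0095); return np.arcsin(c/.053),c
    n=max(1,int(round((y0-y1)/ds)));y=np.linspace(y0,y1,n*40+1);d=d0;rows=[]
    for i,yy in enumerate(y):
        a,c=off(d)
        if i%40==0: rows.append((yy,yy+d,zc(yy)+.053*np.cos(a),d,a))
        if i<len(y)-1:
            w=np.hypot(y[i+1]-yy,zc(y[i+1])-zc(yy))/.055   # rotation
            d-=w*.053*np.cos(a)
    return np.array(rows)
E
python3 - <<'E'
from h import *
s,R=st()
r=tab(.0935,.066,.0235,.0025);print(r);print(np.diff(r[:,1:3],axis=0)*1000)
print(R.T@(wd(0,r[0,1],r[0,2]+.012)-s["tool_pos"]))
E
```

```text
t 2.9 plate [0.0044 0.1146 0.2264] F plate -0.13828954692647596 0.6811758307431348 -0.0302680551313785 x err [1.     0.0097 0.0021] z [-0.0003  0.0021 -1.    ] w 0.0917493314135957 q [ 0.1939  0.3594 -0.6142  1.7543  0.2271  1.0994 -0.6393]
[[ 0.0935  0.117   0.1141  0.0235  0.2673]
 [ 0.091   0.1122  0.1147  0.0212  0.2219]
 [ 0.0885  0.1073  0.1152  0.0188  0.1764]
 [ 0.086   0.1024  0.1155  0.0164  0.131 ]
 [ 0.0835  0.0975  0.1158  0.014   0.0855]
 [ 0.081   0.0926  0.116   0.0116  0.0401]
 [ 0.0785  0.0877  0.116   0.0092  0.    ]
 [ 0.076   0.0828  0.116   0.0068  0.    ]
 [ 0.0735  0.0779  0.116   0.0044  0.    ]
 [ 0.071   0.073   0.116   0.002   0.    ]
 [ 0.0685  0.0681  0.116  -0.0004 -0.    ]
 [ 0.066   0.0632  0.116  -0.0028 -0.    ]]
[[-4.8369  0.5833]
 [-4.861   0.4765]
 [-4.8803  0.3688]
 [-4.8946  0.2602]
 [-4.904   0.1512]
 [-4.9085  0.0425]
 [-4.9091  0.    ]
 [-4.9091  0.    ]
 [-4.9091  0.    ]
 [-4.9091  0.    ]
 [-4.9091  0.    ]]
[ 0.0022 -0.0043  0.1003]
```

apply_moves(series=[[0.0918,[0.002,-0.004,0.02],[0,0,0.01]],[0.0918,[0,0,0.03],[0,0,0]],[0.0918,[0,0,0.03],[0,0,0]],[0.0918,[0,0,0.016],[0,0,0]],[0.0918,[0,0,0.004],[0,0,0]],[0.0918,[0,0,0],[0,0,0]],[0.0918,[0,0,0],[0,0,0]]])

```text
t: 3.6
tool_pos: [0.5235, 0.0917, 0.1276]
tool_rot: [2.392, 2.036, 0.002]
force: [-0.4, -0.9, -0.1]
width: 0.092
```

```bash
python3 - <<'E'
from h import *
s,R=st()
cv2.imwrite("pics/s1.png",camera("side")[130:330,200:420].repeat(3,0).repeat(3,1))
E
```

```text
t 3.6 plate [0.0012 0.1127 0.1276] F plate -0.2616205503540051 -0.9286770776134756 -0.08634865645159318 x err [ 1.     -0.0055  0.0003] z [ 0.0012  0.0001 -1.    ] w 0.09202008473839483 q [ 0.1518  0.4589 -0.5724  1.8851  0.3152  0.8865 -0.7356]
```

View pics/s1.png

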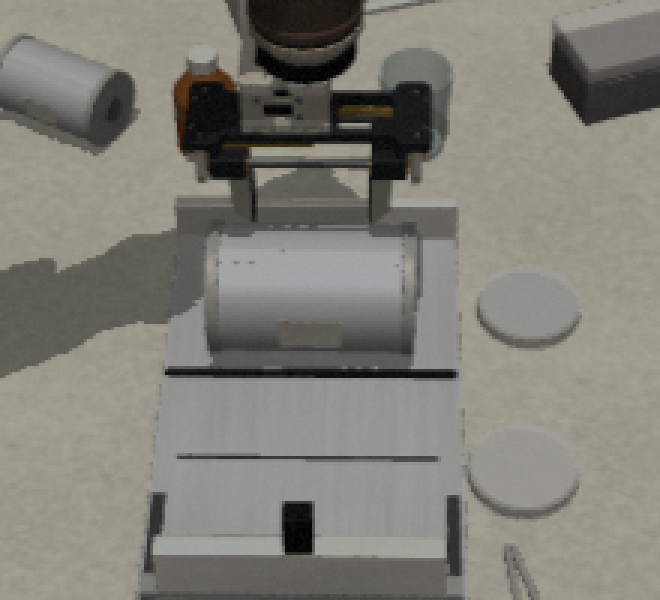

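Both fingertips are above the canister, behind its top and clear of the rims. I'll correct +4 mm and come down slowly.

apply_moves(series=[[0.0918,[0.004,0,0.004],[0,0,-0.004]],[0.0918,[0,0,0.003],[0,0,0]],[0.0918,[0,0,0.002],[0,0,0]],[0.0918,[0,0,0.002],[0,0,0]],[0.0918,[0,0,0.001],[0,0,0]],[0.0918,[0,0,0],[0,0,0]]])

```text
t: 4.25
tool_pos: [0.5236, 0.0957, 0.1145]
tool_rot: [-2.388, -2.041, 0.0]
force: [-1.2, 0.6, 0.3]
width: 0.0916
```

```bash
python3 - <<'E'
from h import *
s,R=st()
E
```

```text
t 4.25 plate [0.0006 0.1167 0.1145] F plate -1.274131152463338 0.4014609984580935 0.27768685793900405 x err [ 1.     -0.0012 -0.0002] z [-0.0003 -0.0001 -1.    ] w 0.09163706122345577 q [ 0.1373  0.4773 -0.5655  1.8953  0.3301  0.8624 -0.7515]
```

apply_moves(series=[[0.0918,[0,0,0.001],[0,0,0]],[0.0918,[0,0,0],[0,0,0]]])

```text
t: 4.45
tool_pos: [0.5237, 0.096, 0.1139]
tool_rot: [2.388, 2.042, 0.001]
force: [-0.0, 0.5, 2.3]
width: 0.0921
```

apply_moves(series=[[0.0918,[0,0,0.001],[0,0,0]],[0.0918,[0,0,0],[0,0,0]]])

```text
t: 4.65
tool_pos: [0.5239, 0.0966, 0.1134]
tool_rot: [2.387, 2.042, 0.002]
force: [-1.7, 1.8, 8.2]
width: 0.092
```

apply_moves(series=[[0.0918,[0,0,0.001],[0,0,0]],[0.0918,[0,0,0],[0,0,0]]])

```text
t: 4.85
tool_pos: [0.5241, 0.0973, 0.113]
tool_rot: [-2.387, -2.042, -0.004]
force: [-3.0, 2.7, 12.5]
width: 0.0921
```

apply_moves(series=[[0.0918,[-0.0048,0,-0.0012],[0,0,0]],[0.0918,[-0.0048,0,-0.0008],[0,0,0]],[0.0918,[-0.0048,0,-0.0004],[0,0,0]]])

```text
t: 5.15
tool_pos: [0.5215, 0.0823, 0.115]
tool_rot: [2.387, 2.042, 0.002]
force: [-2.9, 0.6, 11.4]
width: 0.0916
```

```bash
python3 - <<'E'
from h import *
s,R=st()
E
```

```text
t 5.15 plate [0.0006 0.1031 0.115 ] F plate -3.0029495517651066 0.1825832565633771 11.422645015081528 x err [ 1.     -0.0005  0.0008] z [ 0.0008  0.0006 -1.    ] w 0.09162240751576539 q [ 0.1644  0.4701 -0.5669  1.906   0.3273  0.8567 -0.7259]
```

apply_moves(series=[[0.0918,[-0.005,0,-0.001],[0,0,0]],[0.0918,[-0.005,0,-0.0005],[0,0,0]],[0.0918,[-0.005,0,-0.0002],[0,0,0]],[0.0918,[-0.005,0,-0.0001],[0,0,0]]])

```text
t: 5.55
tool_pos: [0.5179, 0.0616, 0.1161]
tool_rot: [-2.388, -2.042, 0.001]
force: [-3.4, 1.0, 7.4]
width: 0.0921
```

```bash
python3 - <<'E'
from h import *
s,R=st()
E
```

```text
t 5.55 plate [0.0003 0.0821 0.1161] F plate -3.5172409130060545 0.41621781987853596 7.352867445473006 x err [ 1.     -0.0009 -0.0002] z [-0.0004 -0.0001 -1.    ] w 0.09205059700738576 q [ 0.2043  0.4602 -0.5676  1.9188  0.3223  0.8536 -0.6868]
```

apply_moves(series=[[0.0918,[-0.005,0,0],[0,0,0]],[0.0918,[-0.005,0,0],[0,0,0]],[0.0918,[-0.005,0,0],[0,0,0]],[0.0918,[-0.003,0,0],[0,0,0]],[0.0918,[0,0,0],[0,0,0]]])

```text
t: 6.05
tool_pos: [0.5149, 0.0438, 0.1161]
tool_rot: [-2.388, -2.041, 0.001]
force: [-4.2, 2.3, 8.9]
width: 0.0917
```

```bash
python3 - <<'E'
from h import *
s,R=st()
a=camera("top");cv2.imwrite("pics/t2r.png",a);cv2.imwrite("pics/t2.png",cv2.resize(a[190:315,240:430],None,fx=4.2,fy=4.2,interpolation=cv2.INTER_CUBIC))
a=camera("side");cv2.imwrite("pics/s2r.png",a);cv2.imwrite("pics/s2.png",cv2.resize(a[185:355,235:405],None,fx=3.5,fy=3.5,interpolation=cv2.INTER_CUBIC))
E
```

```text
t 6.05 plate [0.     0.0641 0.1161] F plate -4.4844606845322295 1.6516348954085398 8.874072122868798 x err [ 1.     -0.0011 -0.0003] z [-0.0007 -0.0002 -1.    ] w 0.09171229919800022 q [ 0.239   0.4532 -0.5675  1.9299  0.319   0.8486 -0.6527]
```

View pics/s2.png

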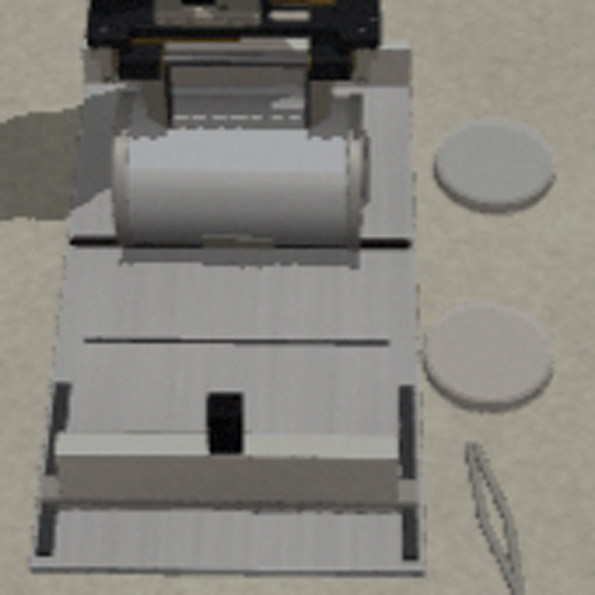

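View pics/t2.png

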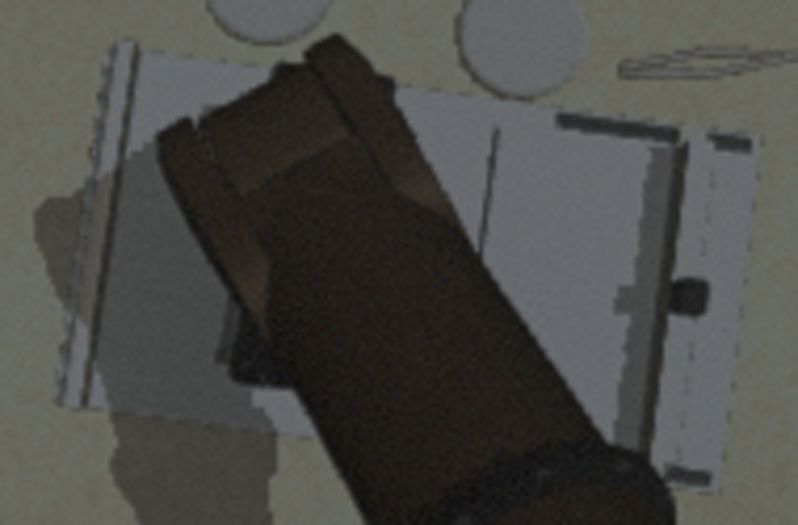

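apply_moves(series=[[0.0918,[0,0,-0.001],[0,0,0]],[0.0918,[0,0,-0.001],[0,0,0]],[0.0918,[0,0,-0.004],[0,0,0]],[0.0918,[0,0,-0.006],[0,0,0]],[0.0918,[0,0,0],[0,0,0]]])

```text
t: 6.65
tool_pos: [0.5161, 0.0441, 0.1288]
tool_rot: [2.387, 2.041, 0.002]
force: [0.6, 0.2, -0.5]
width: 0.0915
```

```bash
python3 - <<'E'
from h import *
s,R=st()
a=camera("side");cv2.imwrite("pics/s3.png",cv2.resize(a[185:355,235:405],None,fx=3.5,fy=3.5,interpolation=cv2.INTER_CUBIC))
E
```

```text
t 6.65 plate [0.0012 0.0646 0.1288] F plate 0.5343014792746855 0.24099381364284156 -0.48215898146563074 x err [ 1.     -0.0012  0.0004] z [ 0.0015  0.0001 -1.    ] w 0.09151735663798971 q [ 0.2461  0.4376 -0.5751  1.9158  0.3057  0.8737 -0.6406]
```

View pics/s3.png

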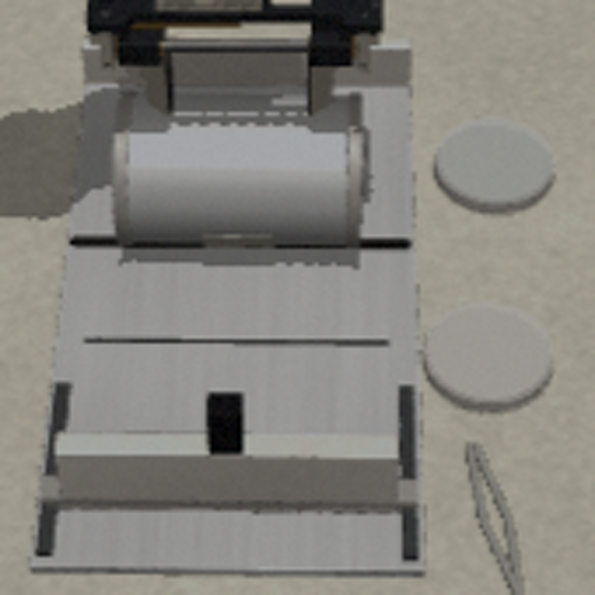

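```bash
python3 - <<'E'
from h import *
s=lambda u,v:("side",235+u/3.5-.36,185+v/3.5-.36)
S=[s(122,245),s(358,246),s(120,135),s(360,132)]
print(canister(S),canister(S[:2]))
for P in [wd(0,.0639,0)]:pass
r=tab(.0645,.012,.026,.0025);print(r);print(np.diff(r[:,1:3],axis=0)*1000)
E
```

```text
(array([0.048 , 0.0113]), array([-0.0161, -0.0148, -0.0169, -0.0155])) (array([0.0686, 0.0012]), array([-0., -0.]))
[[ 0.0645  0.0905  0.1134  0.026   0.3166]
 [ 0.062   0.0856  0.1147  0.0236  0.2696]
 [ 0.0595  0.0807  0.1159  0.0212  0.2225]
 [ 0.057   0.0758  0.117   0.0188  0.1759]
 [ 0.0545  0.0709  0.1178  0.0164  0.1298]
 [ 0.052   0.0659  0.1184  0.0139  0.0839]
 [ 0.0495  0.061   0.1188  0.0115  0.0382]
 [ 0.047   0.0561  0.119   0.0091  0.    ]
 [ 0.0445  0.0512  0.119   0.0067  0.    ]
 [ 0.042   0.0463  0.1189  0.0043  0.    ]
 [ 0.0395  0.0414  0.1188  0.0019  0.    ]
 [ 0.037   0.0365  0.1185 -0.0005 -0.    ]
 [ 0.0345  0.0315  0.1181 -0.003  -0.    ]
 [ 0.032   0.0266  0.1176 -0.0054 -0.    ]
 [ 0.0295  0.0216  0.117  -0.0079 -0.    ]
 [ 0.027   0.0166  0.1163 -0.0104 -0.0174]
 [ 0.0245  0.0116  0.1159 -0.0129 -0.0636]
 [ 0.022   0.0067  0.1157 -0.0153 -0.1091]
 [ 0.0195  0.0018  0.1154 -0.0177 -0.1546]
 [ 0.017  -0.003   0.1149 -0.02   -0.2   ]
 [ 0.0145 -0.0079  0.1144 -0.0224 -0.2455]
 [ 0.012  -0.0127  0.1138 -0.0247 -0.2909]]
[[-4.8861  1.3033]
 [-4.9182  1.2756]
 [-4.9189  1.0448]
 [-4.9186  0.8203]
 [-4.9174  0.6005]
 [-4.9152  0.3844]
 [-4.9122  0.1721]
 [-4.9094  0.0307]
 [-4.9103 -0.0718]
 [-4.9151 -0.1746]
 [-4.9242 -0.2784]
 [-4.9375 -0.3836]
 [-4.9553 -0.4909]
 [-4.9779 -0.6008]
 [-5.0056 -0.7221]
 [-4.9486 -0.383 ]
 [-4.9    -0.2078]
 [-4.8882 -0.3166]
 [-4.8714 -0.4249]
 [-4.8497 -0.5322]
 [-4.8231 -0.6384]]
```

apply_moves(series=[[0.0918,[0.0135,-0.001,0],[0,0,0]],[0.0918,[0.013,0,0],[0,0,0]],[0.0918,[0,0,0.006],[0,0,0]],[0.0918,[0,0,0.004],[0,0,0]],[0.0918,[0,0,0.003],[0,0,0]],[0.0918,[0,0,0.001],[0,0,0]],[0.0918,[0,0,0],[0,0,0]]])

```text
t: 7.4
tool_pos: [0.5184, 0.0703, 0.1138]
tool_rot: [-2.388, -2.041, 0.001]
force: [-1.2, 1.2, 3.6]
width: 0.0918
```

```bash
python3 - <<'E'
from h import *
s,R=st()
E
```

```text
t 7.4 plate [-0.0006  0.0908  0.1138] F plate -1.3696773047492645 0.9759180284811946 3.567631554370011 x err [ 1.     -0.0013 -0.    ] z [-0.0005  0.     -1.    ] w 0.09184492052522289 q [ 0.1869  0.4656 -0.5671  1.9172  0.3262  0.8509 -0.7064]
```

apply_moves(series=[[0.0918,[0,0,0.0008],[0,0,0]],[0.0918,[-0.005,0,-0.0006],[0,0,0]],[0.0918,[-0.005,0,-0.001],[0,0,0]]])

```text
t: 7.7
tool_pos: [0.5168, 0.0614, 0.1152]
tool_rot: [-2.387, -2.042, -0.001]
force: [-4.9, 3.2, 9.7]
width: 0.0916
```

```bash
python3 - <<'E'
from h import *
s,R=st()
E
```

```text
t 7.7 plate [-0.0008  0.0818  0.1152] F plate -5.311991113757766 2.4380775245475204 9.725692300596283 x err [ 1.     -0.0004  0.0011] z [ 0.      0.0011 -1.    ] w 0.09162362428812465 q [ 0.2065  0.4598 -0.569   1.9228  0.3225  0.8496 -0.6865]
```

apply_moves(series=[[0.0918,[-0.005,-0.0004,-0.0013],[0,0,0]],[0.0918,[-0.005,-0.0004,-0.0009],[0,0,0]]])

```text
t: 7.9
tool_pos: [0.5149, 0.0511, 0.1175]
tool_rot: [2.388, 2.042, 0.002]
force: [-2.5, 1.5, 6.2]
width: 0.092
```

```bash
python3 - <<'E'
from h import *
s,R=st()
E
```

```text
t 7.9 plate [-0.0011  0.0713  0.1175] F plate -2.6593469377631784 1.0708622860409818 6.183681228691331 x err [ 1.     -0.0008  0.0008] z [ 0.0009  0.0007 -1.    ] w 0.09199919208441543 q [ 0.2276  0.4519 -0.5703  1.9282  0.3187  0.8501 -0.6657]
```

apply_moves(series=[[0.0918,[-0.005,-0.0003,-0.0004],[0,0,0]],[0.0918,[-0.005,-0.0003,-0.0003],[0,0,0]],[0.0918,[-0.005,0,-0.0002],[0,0,0]]])

```text
t: 8.2
tool_pos: [0.5124, 0.0361, 0.1188]
tool_rot: [2.387, 2.041, 0.002]
force: [-2.2, 1.7, 12.0]
width: 0.0917
```

```bash
python3 - <<'E'
from h import *
s,R=st()
E
```

```text
t 8.2 plate [-0.0012  0.056   0.1188] F plate -2.4715402492412153 1.2871490623886304 12.038923508632882 x err [ 1.     -0.0012  0.0005] z [ 0.0017  0.0003 -1.    ] w 0.09170890767925549 q [ 0.2575  0.4443 -0.5706  1.9364  0.3152  0.8475 -0.636 ]
```

apply_moves(series=[[0.0918,[-0.005,0,-0.0006],[0,0,0]],[0.0918,[-0.005,0,0],[0,0,0]],[0.0918,[-0.005,0,0.0002],[0,0,0]]])

```text
t: 8.5
tool_pos: [0.5099, 0.0206, 0.1188]
tool_rot: [2.388, 2.04, 0.001]
force: [-0.6, -0.4, 8.8]
width: 0.092
```

```bash
python3 - <<'E'
from h import *
s,R=st()
E
```

```text
t 8.5 plate [-0.0014  0.0404  0.1188] F plate -0.5561963911963507 -0.46978183818994307 8.832140179080527 x err [ 1.     -0.0015 -0.0002] z [ 0.001  -0.0004 -1.    ] w 0.09199498272511772 q [ 0.2869  0.4394 -0.5695  1.9438  0.3126  0.8446 -0.606 ]
```

apply_moves(series=[[0.0918,[-0.005,0,0.0004],[0,0,0]],[0.0918,[-0.005,0,0.0004],[0,0,0]],[0.0918,[-0.005,0,0.0005],[0,0,0]]])

```text
t: 8.8
tool_pos: [0.5075, 0.0056, 0.1176]
tool_rot: [2.388, 2.04, 0.0]
force: [-0.7, -1.2, 8.1]
width: 0.092
```

```bash
python3 - <<'E'
from h import *
s,R=st()
E
```

```text
t 8.8 plate [-0.0014  0.0251  0.1176] F plate -0.5411235584981463 -1.3311634577236673 8.102333987096143 x err [ 1.     -0.0017 -0.0006] z [ 0.0009 -0.0008 -1.    ] w 0.09198638690025815 q [ 0.3153  0.4368 -0.5676  1.9515  0.3119  0.8391 -0.5774]
```

Tracking well. Next, down off the sill.

apply_moves(series=[[0.0918,[-0.005,0,0.0006],[0,0,0]],[0.0918,[-0.005,0,0.0008],[0,0,0]],[0.0918,[-0.005,0,0.0004],[0,0,0]]])

```text
t: 9.1
tool_pos: [0.5048, -0.0093, 0.1155]
tool_rot: [2.388, 2.04, -0.0]
force: [-2.0, -0.1, 9.4]
width: 0.0917
```

```bash
python3 - <<'E'
from h import *
s,R=st()
E
```

```text
t 9.1 plate [-0.0017  0.01    0.1155] F plate -1.985756886623661 -0.37959339649028756 9.392497434286007 x err [ 1.     -0.002  -0.0007] z [ 0.0003 -0.0007 -1.    ] w 0.09172836249225329 q [ 0.3432  0.4358 -0.5652  1.9592  0.3118  0.8322 -0.5492]
```

apply_moves(series=[[0.0918,[-0.005,0,0.0001],[0,0,0]],[0.0918,[-0.005,0,0.0004],[0,0,0]],[0.0918,[-0.004,0,0.0004],[0,0,0]],[0.0918,[0,0,0],[0,0,0]],[0.0918,[0,0,0],[0,0,0]]])

```text
t: 9.6
tool_pos: [0.5025, -0.023, 0.1143]
tool_rot: [2.388, 2.04, -0.001]
force: [-1.8, 0.1, 6.0]
width: 0.0919
```

```bash
python3 - <<'E'
from h import *
s,R=st()
a=camera("side");cv2.imwrite("pics/s4r.png",a);cv2.imwrite("pics/s4.png",cv2.resize(a[185:355,235:405],None,fx=3.5,fy=3.5,interpolation=cv2.INTER_CUBIC))
E
```

```text
t 9.6 plate [-0.0019 -0.0038  0.1143] F plate -1.805814819577349 -0.22114625085673076 6.029491379088046 x err [ 1.     -0.0019 -0.0005] z [-0.0001 -0.0005 -1.    ] w 0.09193549218719373 q [ 0.3695  0.4346 -0.5634  1.9645  0.311   0.8278 -0.5218]
```

View pics/s4.png

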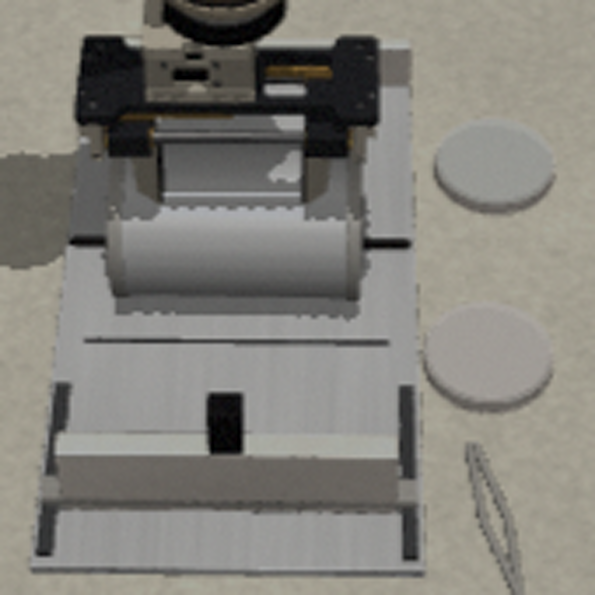

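The canister is past the sill and about level, with its front edge at row 297 of the zoom and the line at row 341. I'll release it along the line of force.

apply_moves(series=[[0.0918,[0,0,-0.0006],[0,0,0]],[0.0918,[-0.0001,0,-0.0006],[0,0,0]],[0.0918,[-0.0001,0,-0.001],[0,0,0]],[0.0918,[-0.0003,0,-0.004],[0,0,0]],[0.0918,[0,0,-0.006],[0,0,0]],[0.0918,[0,0,0],[0,0,0]]])

```text
t: 10.25
tool_pos: [0.5032, -0.0227, 0.1274]
tool_rot: [2.387, 2.041, 0.002]
force: [-0.3, -0.0, -0.7]
width: 0.0918
```

```bash
python3 - <<'E'
from h import *
s,R=st()
a=camera("side");cv2.imwrite("pics/s5r.png",a);cv2.imwrite("pics/s5.png",cv2.resize(a[225:315,250:360],None,fx=6,fy=6,interpolation=cv2.INTER_CUBIC))
b=cv2.imread("pics/s4r.png");d=cv2.absdiff(a,b)[255:300,265:345].sum(2);print((d>60).sum())
E
```

```text
t 10.25 plate [-0.0013 -0.0034  0.1274] F plate -0.2868040803515788 -0.08397343837662068 -0.6656951022572032 x err [ 1.     -0.0012  0.0002] z [ 0.0015  0.     -1.    ] w 0.09178373165781445 q [ 0.3782  0.4176 -0.5723  1.9506  0.2958  0.8545 -0.5073]
14
```

View pics/s5.png

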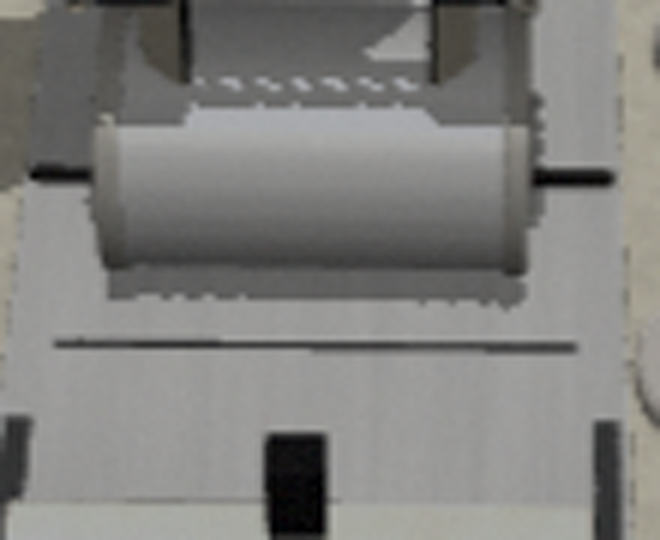

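```bash
python3 - <<'E'
from h import *
s=lambda u,v:("side",250+u/6-.42,225+v/6-.42)
S=[s(112,269),s(517,273)]
print(canister(S))
# expected bottom/top silhouette row at rim mid for y candidates
a=np.linspace(0,2*np.pi,361)
for y in (.01,.014,.018,.022,-.045):
    for x in(-.08,.08):
        q=np.array([proj("side",wd(x,y+.055*np.cos(t),.063+.055*np.sin(t))) for t in a]); print(y,x,"rows z6",(q[:,1].min()-225+.42)*6,(q[:,1].max()-225+.42)*6)
for x in(-.105,.105): print("line",(proj("side",wd(x,-.045,.008))-[250,225]+.42)*6, (proj("top",wd(x,-.045,.008))-[240,190]+.38)*4.2)
E
```

```text
(array([ 0.0204, -0.0055]), array([-0., -0.]))
0.01 -0.08 rows z6 15.49834497437924 289.66905390725617
0.01 0.08 rows z6 17.09979694481935 291.9965468670814
0.014 -0.08 rows z6 8.35746944550728 282.0115842638529
0.014 0.08 rows z6 9.937166759113627 284.31458571473615
0.018 -0.08 rows z6 1.2429046839594844 274.38236770976107
0.018 0.08 rows z6 2.8009968155546017 276.6610425665326
0.022 -0.08 rows z6 -5.845494457067314 266.7812481685204
0.022 0.08 rows z6 -4.308859239963947 269.0357600228267Traceback (most recent call last):
  File "<stdin>", line 9, in <module>
  File "h.py", line 10, in proj
    p=camera_params(n);c=p["world_to_cam"][:3,:3]@P+p["world_to_cam"][:3,3];q=p["camera_matrix"]@c;return q[:2]/q[2]
ValueError: time passes only in moves, steps and waits
```

```bash
sed -i 's/^np.set_print.*/&\nimport functools\n_cp=camera_params\ncamera_params=functools.lru_cache(None)(_cp)/' h.py; python3 - <<'E'
from h import *
r=tab(.019,-.019,.0215,.0025);print(r);print(np.diff(r[:,1:3],axis=0)*1000)
E
```

```text
[[ 0.019   0.0405  0.1146  0.0215  0.2284]
 [ 0.0165  0.0356  0.1151  0.0191  0.1823]
 [ 0.0139  0.0306  0.1155  0.0167  0.1363]
 [ 0.0114  0.0257  0.1158  0.0143  0.0902]
 [ 0.0089  0.0207  0.1159  0.0118  0.0442]
 [ 0.0063  0.0157  0.116   0.0094  0.    ]
 [ 0.0038  0.0108  0.116   0.007   0.    ]
 [ 0.0013  0.0058  0.116   0.0045  0.    ]
 [-0.0013  0.0008  0.116   0.0021  0.    ]
 [-0.0038 -0.0042  0.116  -0.0004 -0.    ]
 [-0.0063 -0.0091  0.116  -0.0028 -0.    ]
 [-0.0089 -0.0141  0.116  -0.0052 -0.    ]
 [-0.0114 -0.0191  0.116  -0.0077 -0.    ]
 [-0.0139 -0.0241  0.116  -0.0101 -0.0119]
 [-0.0165 -0.029   0.1159 -0.0126 -0.0579]
 [-0.019  -0.034   0.1157 -0.015  -0.104 ]]
[[-4.9227  0.4977]
 [-4.9432  0.3872]
 [-4.9585  0.2758]
 [-4.9687  0.1639]
 [-4.9738  0.0517]
 [-4.9745  0.    ]
 [-4.9745  0.    ]
 [-4.9745  0.    ]
 [-4.9745  0.    ]
 [-4.9745  0.    ]
 [-4.9745  0.    ]
 [-4.9745  0.    ]
 [-4.9745 -0.0037]
 [-4.9729 -0.0852]
 [-4.9664 -0.1975]]
```

apply_moves(series=[[0.0918,[0.022,0.001,0],[0,0,0]],[0.0918,[0.022,0,0],[0,0,0]],[0.0918,[0,0,0.004],[0,0,0]],[0.0918,[0,0,0.004],[0,0,0]],[0.0918,[0,0,0.003],[0,0,0]],[0.0918,[0,0,0.001],[0,0,0]],[0.0918,[0,0,0],[0,0,0]]])

```text
t: 11.0
tool_pos: [0.5102, 0.0201, 0.1145]
tool_rot: [-2.389, -2.04, 0.0]
force: [-1.4, 1.7, 4.7]
width: 0.0916
```

```bash
python3 - <<'E'
from h import *
s,R=st()
E
```

```text
t 11.0 plate [-0.0009  0.0399  0.1145] F plate -1.6601659770426342 1.4174381659156559 4.702718858029252 x err [ 1.     -0.002  -0.0001] z [-0.0003 -0.0001 -1.    ] w 0.09157104599701496 q [ 0.2859  0.4464 -0.5675  1.9462  0.3176  0.8377 -0.6095]
```

apply_moves(series=[[0.0918,[0,0,0.0005],[0,0,0]],[0.0918,[-0.005,0,-0.0005],[0,0,0]],[0.0918,[-0.005,0,-0.0004],[0,0,0]],[0.0918,[-0.005,0,-0.0003],[0,0,0]]])

```text
t: 11.4
tool_pos: [0.5077, 0.0052, 0.1156]
tool_rot: [-2.389, -2.04, 0.001]
force: [-3.7, 0.9, 8.7]
width: 0.0918
```

```bash
python3 - <<'E'
from h import *
s,R=st()
E
```

```text
t 11.4 plate [-0.0011  0.0248  0.1156] F plate -3.826504233695534 0.33926274352167607 8.68289790677857 x err [ 1.     -0.0019 -0.0003] z [-0.0003 -0.0002 -1.    ] w 0.09178252724244376 q [ 0.3159  0.4407 -0.5676  1.9518  0.3142  0.8366 -0.5785]
```

apply_moves(series=[[0.0918,[-0.005,-0.0003,-0.0003],[0,0,0]],[0.0918,[-0.005,-0.0003,-0.0001],[0,0,0]],[0.0918,[-0.005,0,0],[0,0,0]],[0.0918,[-0.005,0,0],[0,0,0]]])

```text
t: 11.8
tool_pos: [0.5042, -0.0147, 0.116]
tool_rot: [2.389, 2.04, -0.0]
force: [-2.7, 0.6, 9.6]
width: 0.0917
```

apply_moves(series=[[0.0918,[-0.005,0,0],[0,0,0]],[0.0918,[-0.005,0,0],[0,0,0]],[0.0918,[-0.005,0,0],[0,0,0]],[0.0918,[-0.005,0,0],[0,0,0]]])

```text
t: 12.2
tool_pos: [0.5009, -0.0345, 0.116]
tool_rot: [2.389, 2.04, -0.001]
force: [-4.2, 0.6, 10.9]
width: 0.0916
```

apply_moves(series=[[0.0918,[-0.005,0,0],[0,0,0]],[0.0918,[-0.005,0,0.0001],[0,0,0]],[0.0918,[-0.003,0,0],[0,0,0]],[0.0918,[0,0,0],[0,0,0]],[0.0918,[0,0,0],[0,0,0]]])

```text
t: 12.7
tool_pos: [0.4986, -0.0475, 0.1158]
tool_rot: [2.389, 2.04, -0.002]
force: [-4.3, 0.8, 9.5]
width: 0.0914
```

```bash
python3 - <<'E'
from h import *
s,R=st()
E
```

```text
t 12.7 plate [-0.002  -0.0287  0.1158] F plate -4.355987089844009 0.13193906297950794 9.539638366681409 x err [ 1.     -0.0025 -0.0008] z [-0.0007 -0.0007 -1.    ] w 0.09136812474754395 q [ 0.4189  0.4295 -0.5629  1.9675  0.3071  0.8291 -0.4705]
```

apply_moves(series=[[0.0918,[0,0,-0.0006],[0,0,0]],[0.0918,[0,0,-0.0006],[0,0,0]],[0.0918,[0,0,-0.001],[0,0,0]],[0.0918,[0,0,-0.005],[0,0,0]],[0.0918,[0,0,-0.02],[0,0,0]],[0.0918,[0.04,0,-0.04],[0,0,0]],[0.0918,[0.045,0,-0.02],[0,0,0]],[0.0918,[0.045,0,0],[0,0,0]],[0.0918,[0.045,0,0],[0,0,0]],[0.0918,[0.045,0,0],[0,0,0]]])

```text
t: 13.7
tool_pos: [0.533, 0.1677, 0.1986]
tool_rot: [2.388, 2.04, 0.001]
force: [1.1, 0.8, 0.9]
width: 0.0914
```

```bash
python3 - <<'E'
from h import *
s,R=st()
a=camera("top");cv2.imwrite("pics/t6r.png",a);cv2.imwrite("pics/t6.png",cv2.resize(a[190:315,240:430],None,fx=4.2,fy=4.2,interpolation=cv2.INTER_CUBIC)*2)
a=camera("side");cv2.imwrite("pics/s6r.png",a);cv2.imwrite("pics/s6.png",cv2.resize(a[225:325,250:360],None,fx=6,fy=6,interpolation=cv2.INTER_CUBIC))
E
```

```text
t 13.7 plate [-0.0013  0.1893  0.1986] F plate 1.0054179758480275 0.9518971773202408 0.8812804691551513 x err [ 1.     -0.0018  0.    ] z [ 0.0009 -0.0001 -1.    ] w 0.0914455998091073 q [ 0.0592  0.43   -0.6313  1.7359  0.2852  1.068  -0.8243]
```

View pics/t6.png

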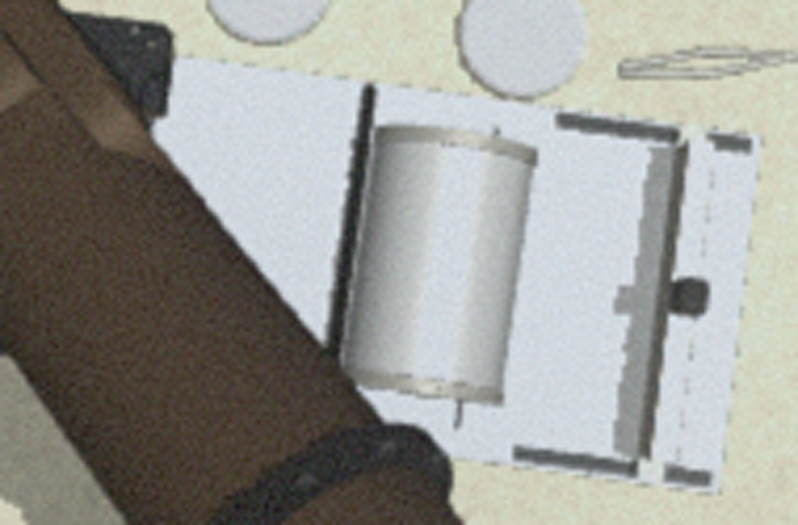

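View pics/s6.png

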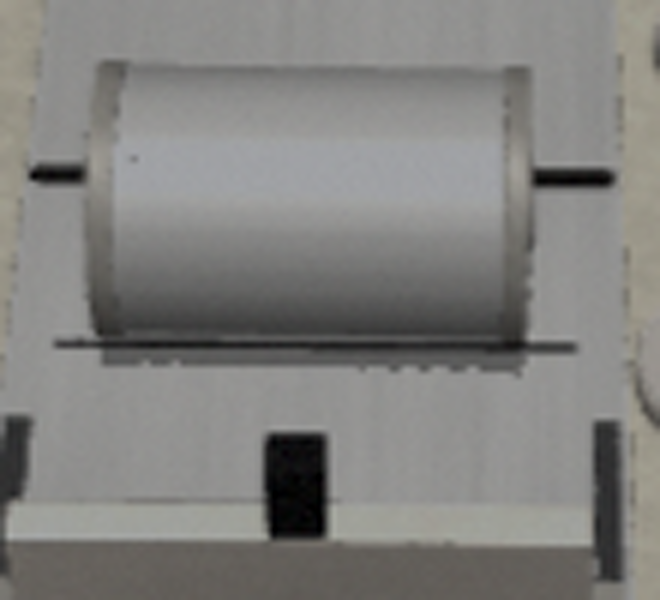

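```bash
python3 - <<'E'
from h import *
s=lambda u,v:("side",250+u/6-.42,225+v/6-.42)
t=lambda u,v:("top",240+u/4.2-.38,190+v/4.2-.38)
S=[s(112,60),s(520,66),s(108,336),s(512,343)]
T=[t(374,130),t(538,155),t(339,380),t(502,403)]
from itertools import chain
import h
for q in (S,T,S+T):print(canister(q))
for q in (S,T):
  # also explicit start near -.02
  print([round(float(pl(onz(*p,.063))[1]),4) for p in q])
print("line",[pl(onz(*p,.008)) for p in (s(56,344),s(576,348),t(497,128),t(459,427))])
E
```

```text
(array([-0.0154, -0.0143]), array([-0.0003, -0.0003, -0.0003, -0.0003]))
(array([ 0.0392, -0.0076]), array([-0.0546,  0.0556, -0.0544,  0.0537]))
(array([-0.0157, -0.0133]), array([ 0.    , -0.0001, -0.0006, -0.0005,  0.0001,  0.0004, -0.0011,
       -0.0006]))
[0.0611, 0.0587, -0.0848, -0.087]
[0.0382, -0.0724, 0.0393, -0.0692]
line [array([-0.1053, -0.0444,  0.008 ]), array([ 0.1038, -0.0448,  0.008 ]), array([ 0.1048, -0.0459,  0.008 ]), array([-0.1037, -0.046 ,  0.008 ])]
```

```bash
python3 - <<'E'
from h import *
r=tab(-.0157,-.0453,.0215,.0025);print(r);print(np.diff(r[:,1:3],axis=0)*1000)
s,R=st();print(R.T@(wd(-.0,r[0,1]+.0005,.128)-s["tool_pos"]))
E
```

```text
[[-0.0157  0.0058  0.1146  0.0215  0.2284]
 [-0.0182  0.001   0.1151  0.0192  0.1836]
 [-0.0206 -0.0038  0.1155  0.0168  0.1387]
 [-0.0231 -0.0086  0.1158  0.0145  0.0939]
 [-0.0256 -0.0135  0.1159  0.0121  0.049 ]
 [-0.028  -0.0183  0.116   0.0097  0.0042]
 [-0.0305 -0.0232  0.116   0.0073  0.    ]
 [-0.033  -0.028   0.116   0.005   0.    ]
 [-0.0354 -0.0328  0.116   0.0026  0.    ]
 [-0.0379 -0.0377  0.116   0.0002  0.    ]
 [-0.0404 -0.0425  0.116  -0.0022 -0.    ]
 [-0.0428 -0.0474  0.116  -0.0045 -0.    ]
 [-0.0453 -0.0522  0.116  -0.0069 -0.    ]]
[[-4.7929  0.486 ]
 [-4.8124  0.3813]
 [-4.8272  0.2757]
 [-4.8373  0.1696]
 [-4.8426  0.0632]
 [-4.8436  0.0005]
 [-4.8436  0.    ]
 [-4.8436  0.    ]
 [-4.8436  0.    ]
 [-4.8436  0.    ]
 [-4.8436  0.    ]
 [-4.8436  0.    ]]
t 13.8 plate [-0.0031  0.1954  0.1988] F plate 0.14573881108655973 0.05151237449250142 -0.2582685253439391 x err [1.     0.0076 0.0051] z [ 0.0009  0.005  -1.    ] w 0.09178589370392788 q [ 0.0544  0.4318 -0.6366  1.7341  0.2837  1.0666 -0.8234]
[-0.1895  0.0017  0.0699]
```

apply_moves(series=[[0.0918,[-0.045,0.001,0],[0,0,0]],[0.0918,[-0.045,0.001,0],[0,0,0]],[0.0918,[-0.045,0,0],[0,0,0]],[0.0918,[-0.045,0,0.02],[0,0,0]],[0.0918,[-0.01,0,0.03],[0,0,0]],[0.0918,[0,0,0.018],[0,0,0]],[0.0918,[0,0,0],[0,0,0]],[0.0918,[0,0,0],[0,0,0]]])

```text
t: 14.6
tool_pos: [0.5053, -0.0216, 0.1305]
tool_rot: [-2.387, -2.042, -0.0]
force: [0.5, 0.1, -0.4]
width: 0.0919
```

```bash
python3 - <<'E'
from h import *
s,R=st()
E
```

```text
t 14.6 plate [ 0.0006 -0.002   0.1305] F plate 0.5020390326630741 0.20011128702482092 -0.3731022089938578 x err [ 1.     -0.0008  0.0003] z [-0.      0.0003 -1.    ] w 0.09185747941768106 q [ 0.383   0.4191 -0.582   1.9407  0.2974  0.8668 -0.5098]
```

apply_moves(series=[[0.0918,[0.008,0,0.004],[0,0,0]],[0.0918,[0,0,0.004],[0,0,0]],[0.0918,[0,0,0.004],[0,0,0]],[0.0918,[0,0,0.003],[0,0,0]],[0.0918,[0,0,0.001],[0,0,0]],[0.0918,[0,0,0],[0,0,0]]])

```text
t: 15.2
tool_pos: [0.5066, -0.0136, 0.1143]
tool_rot: [2.388, 2.042, 0.001]
force: [-1.3, 0.5, 5.2]
width: 0.0915
```

```bash
python3 - <<'E'
from h import *
s,R=st()
E
```

```text
t 15.2 plate [0.0006 0.0061 0.1143] F plate -1.385261663120707 0.32639417020047673 5.162806990176759 x err [ 1.     -0.0008  0.0002] z [ 0.0003  0.0002 -1.    ] w 0.0915383394784172 q [ 0.3566  0.4418 -0.5721  1.9557  0.3181  0.8327 -0.5444]
```

apply_moves(series=[[0.0918,[0,0,0.0003],[0,0,0]],[0.0918,[-0.005,0,-0.0005],[0,0,0]],[0.0918,[-0.005,0,-0.0004],[0,0,0]],[0.0918,[-0.005,0,-0.0004],[0,0,0]],[0.0918,[-0.005,0,-0.0002],[0,0,0]]])

```text
t: 15.7
tool_pos: [0.5032, -0.0336, 0.1157]
tool_rot: [2.388, 2.042, -0.0]
force: [-3.7, 1.5, 9.0]
width: 0.0919
```

apply_moves(series=[[0.0918,[-0.005,0,-0.0001],[0,0,0]],[0.0918,[-0.005,0,0],[0,0,0]],[0.0918,[-0.005,0,0],[0,0,0]]])

```text
t: 16.0
tool_pos: [0.5006, -0.0484, 0.116]
tool_rot: [2.388, 2.042, -0.001]
force: [-4.8, 1.3, 12.1]
width: 0.0915
```

apply_moves(series=[[0.0918,[-0.005,0,0],[0,0,0]],[0.0918,[-0.005,0,0],[0,0,0]],[0.0918,[-0.004,0,0],[0,0,0]]])

```text
t: 16.3
tool_pos: [0.4982, -0.0624, 0.116]
tool_rot: [-2.388, -2.042, 0.001]
force: [-5.1, 1.3, 13.2]
width: 0.0917
```

```bash
python3 - <<'E'
from h import *
s,R=st()
E
```

```text
t 16.3 plate [-0.0001 -0.0434  0.116 ] F plate -5.268867202522796 0.4867965831125578 13.240950029374009 x err [ 1.     -0.0009 -0.0006] z [-0.0006 -0.0005 -1.    ] w 0.09172844101684889 q [ 0.4524  0.4321 -0.5684  1.9642  0.3105  0.8318 -0.4421]
```

Need 8.6 mm more. I'll ease the pressure and slow down.

apply_moves(series=[[0.0918,[-0.003,-0.0004,-0.0005],[0,0,0]],[0.0918,[-0.003,-0.0003,-0.0003],[0,0,0]],[0.0918,[-0.002,0,0],[0,0,0]],[0.0918,[-0.0006,0,0],[0,0,0]],[0.0918,[0,0,0],[0,0,0]],[0.0918,[0,0,0],[0,0,0]]])

```text
t: 16.9
tool_pos: [0.4967, -0.0706, 0.1162]
tool_rot: [-2.388, -2.042, 0.0]
force: [-2.5, 0.7, 5.3]
width: 0.0914
```

```bash
python3 - <<'E'
from h import *
s,R=st()
E
```

```text
t 16.9 plate [-0.0003 -0.0518  0.1162] F plate -2.5752197184416574 0.2565958833737152 5.279413134312482 x err [ 1.    -0.001 -0.   ] z [-0.0001 -0.     -1.    ] w 0.0913655586286707 q [ 0.4691  0.4309 -0.5677  1.9654  0.309   0.8307 -0.4241]
```

Release, rise and withdraw the same way for a look.

apply_moves(series=[[0.0918,[0,0,-0.0005],[0,0,0]],[0.0918,[0,0,-0.0006],[0,0,0]],[0.0918,[0,0,-0.001],[0,0,0]],[0.0918,[0,0,-0.005],[0,0,0]],[0.0918,[0,0,-0.02],[0,0,0]],[0.0918,[0.03,0,-0.04],[0,0,0]],[0.0918,[0.045,0,-0.03],[0,0,0]],[0.0918,[0.045,0,-0.02],[0,0,0]],[0.0918,[0.045,0,0],[0,0,0]],[0.0918,[0.045,0,0],[0,0,0]]])

```text
t: 17.9
tool_pos: [0.5294, 0.1351, 0.2323]
tool_rot: [2.388, 2.04, 0.003]
force: [1.5, -0.5, -0.1]
width: 0.092
```

```bash
python3 - <<'E'
from h import *
s,R=st()
a=camera("top");cv2.imwrite("pics/t7r.png",a);cv2.imwrite("pics/t7.png",cv2.resize(a[190:315,240:430],None,fx=4.2,fy=4.2,interpolation=cv2.INTER_CUBIC)*2)
a=camera("side");cv2.imwrite("pics/s7r.png",a);cv2.imwrite("pics/s7.png",cv2.resize(a[225:325,250:360],None,fx=6,fy=6,interpolation=cv2.INTER_CUBIC))
E
```

```text
t 17.9 plate [0.0003 0.1565 0.2323] F plate 1.5957752545534691 -0.24008109029668617 -0.14437295053891278 x err [ 1.     -0.0019  0.0006] z [ 0.0023  0.0002 -1.    ] w 0.09200533968082324 q [ 0.1439  0.3812 -0.6596  1.7196  0.2563  1.1261 -0.7486]
```

View pics/t7.png

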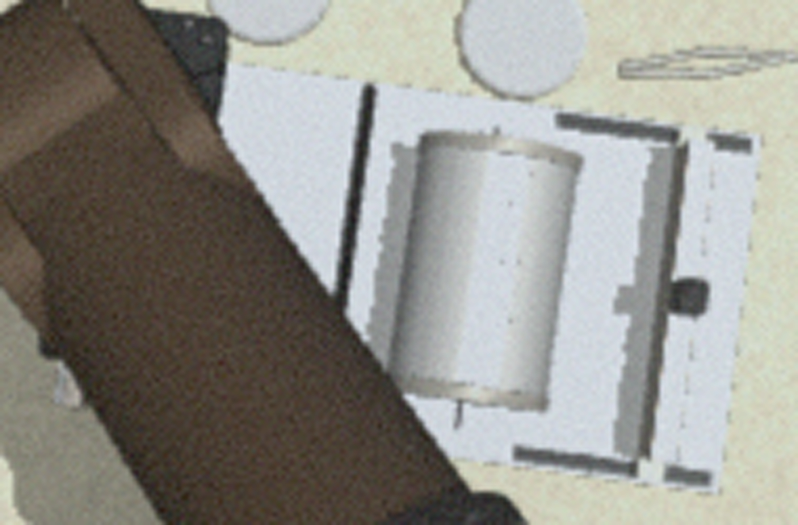

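View pics/s7.png

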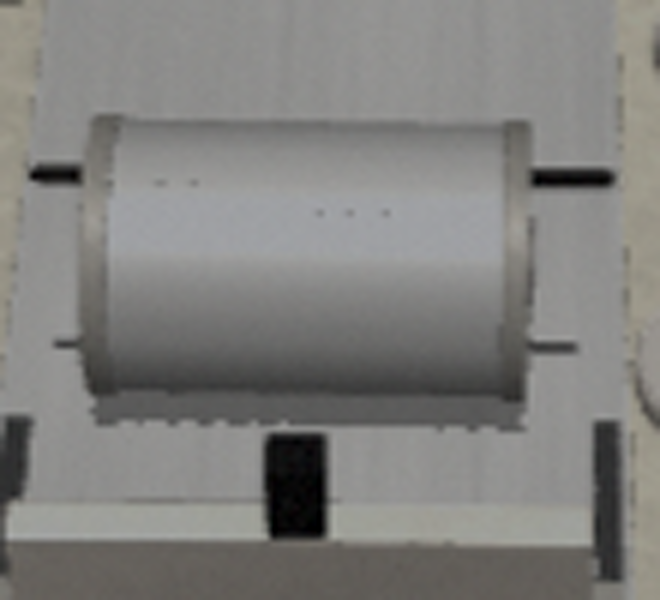

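```bash
python3 - <<'E'
from h import *
s=lambda u,v:("side",250+u/6-.42,225+v/6-.42)
t=lambda u,v:("top",240+u/4.2-.38,190+v/4.2-.38)
S=[s(107,114),s(519,121),s(102,394),s(512,400)]
T=[t(421,133),t(582,158),t(388,385),t(546,409)]
for q in (S,S+T):print(canister(q))
print([round(float(pl(onz(*p,.063))[1]),4) for p in T])
st()
E
```

```text
(array([-0.0445, -0.0133]), array([-0.0003, -0.0007, -0.0002, -0.0006]))
(array([-0.0457, -0.0112]), array([ 0.0008,  0.0001, -0.0014, -0.0015, -0.0014, -0.0002, -0.0033,
       -0.0016]))
[0.0069, -0.1017, 0.0068, -0.0984]
t 18.0 plate [-0.0017  0.1624  0.232 ] F plate 0.2056821653721331 -0.43803663288356814 -0.08505027706539005 x err [1.     0.0079 0.0049] z [ 0.0014  0.0047 -1.    ] w 0.09184665101284904 q [ 0.139   0.3833 -0.6648  1.7188  0.2547  1.1248 -0.7477]
```

The canister lies on the line: y ≈ -0.045 in both views against the line's -0.0445 to -0.046, tilt about 0.012 rad. Next I'll go over it to behind the post, closing the fingers on the way.

apply_moves(series=[[0.0918,[-0.02,0,0],[0,0,0]],[0.05,[-0.042,0,0],[0,0,0]],[0,[-0.042,0,0],[0,0,0]],[0,[-0.042,0,0],[0,0,0]],[0,[-0.042,0,0],[0,0,0]],[0,[-0.042,0,0],[0,0,0]],[0,[-0.042,0,0],[0,0,0]],[0,[-0.042,0,0],[0,0,0]],[0,[-0.042,0,0],[0,0,0]],[0,[-0.026,0,0],[0,0,0]]])

```text
t: 19.0
tool_pos: [0.4679, -0.248, 0.231]
tool_rot: [2.391, 2.037, -0.002]
force: [0.1, 0.3, 0.5]
width: 0.0247
```

apply_moves(series=[[0,[0,0,0],[0,0,0]],[0,[0,0,0],[0,0,0]],[0,[0,0,0.03],[0,0,0]]])

```text
t: 19.3
tool_pos: [0.4722, -0.2434, 0.2039]
tool_rot: [2.382, 2.039, 0.005]
force: [0.6, 0.0, 0.3]
width: 0.002
```

```bash
python3 - <<'E'
from h import *
st()
a=camera("side");cv2.imwrite("pics/s8r.png",a);cv2.imwrite("pics/s8.png",cv2.resize(a[185:385,220:420],None,fx=3,fy=3,interpolation=cv2.INTER_CUBIC))
E
```

```text
t 19.3 plate [ 0.0022 -0.2263  0.2039] F plate 0.593230651102877 0.10656331862331378 0.2676626520741636 x err [ 1.      0.0003 -0.0012] z [ 0.0064 -0.0023 -1.    ] w 0.0019648668935621735 q [ 0.7838  0.3555 -0.5315  1.8042  0.2077  1.0304  0.0185]
```

View pics/s8.png

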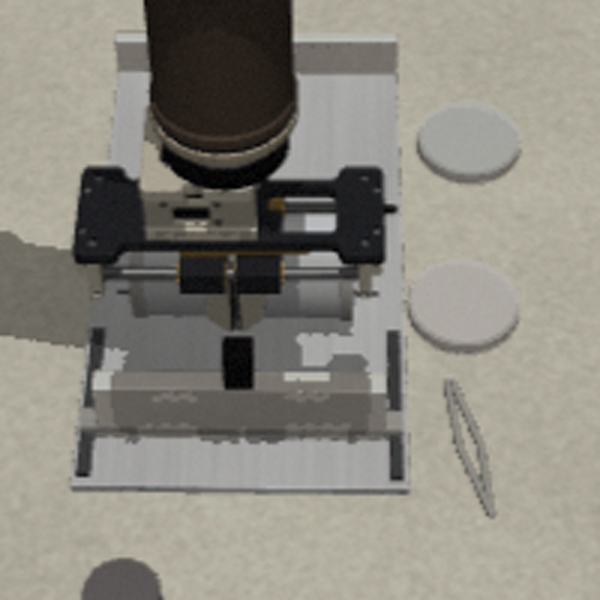

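apply_moves(series=[[0,[0,-0.003,0.03],[0,0,0]],[0,[0,0,0.03],[0,0,0]],[0,[0,0,0.03],[0,0,0]],[0,[0,0,0.022],[0,0,0]],[0,[0,0,0],[0,0,0]],[0,[0,0,0],[0,0,0]]])

```text
t: 19.95
tool_pos: [0.4669, -0.2425, 0.0896]
tool_rot: [-2.386, -2.043, -0.0]
force: [0.9, -0.4, -0.4]
width: 0.0006
```

```bash
python3 - <<'E'
from h import *
st()
a=camera("side");cv2.imwrite("pics/s9.png",cv2.resize(a[225:345,240:360],None,fx=5,fy=5,interpolation=cv2.INTER_CUBIC))
E
```

```text
t 19.95 plate [-0.0032 -0.2262  0.0896] F plate 0.9044897868327677 -0.23845109308343126 -0.42390607933547886 x err [1.     0.0006 0.0005] z [-0.0002  0.0005 -1.    ] w 0.00059455622241701 q [ 0.7358  0.4875 -0.4816  1.9371  0.3097  0.7899 -0.0728]
```

View pics/s9.png

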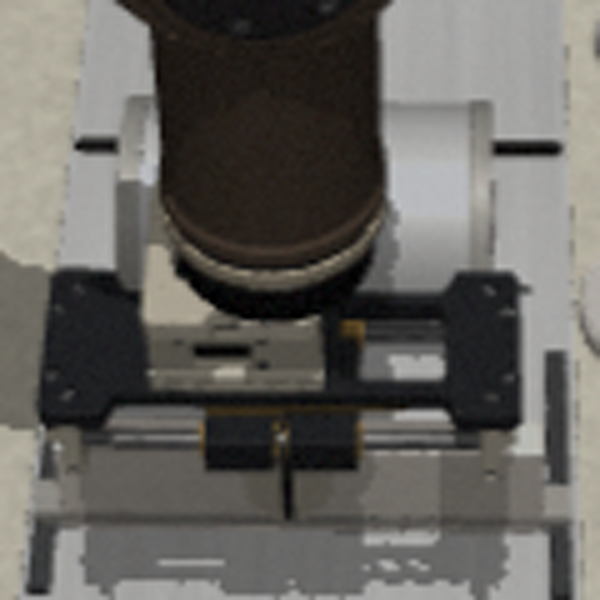

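The fingers are closed and behind the post, and the canister is unmoved. Now push.

apply_moves(series=[[0,[0.01,0,0],[0,0,0]],[0,[0.01,0,0],[0,0,0]],[0,[0.005,0,0],[0,0,0]],[0,[0.004,0,0],[0,0,0]],[0,[0.004,0,0],[0,0,0]],[0,[0.004,0,0],[0,0,0]]])

```text
t: 20.6
tool_pos: [0.4725, -0.2074, 0.0892]
tool_rot: [2.388, 2.04, -0.0]
force: [-0.3, -2.3, 2.5]
width: 0.0002
```

```bash
python3 - <<'E'
from h import *
st()
E
```

```text
t 20.6 plate [-0.0031 -0.1907  0.0892] F plate 0.07545900763124369 -2.2937786302485557 2.4877182248837495 x err [ 1.     -0.0018 -0.0008] z [ 0.0005 -0.0009 -1.    ] w 0.00023317062024215954 q [ 0.6745  0.4746 -0.4859  1.9625  0.3105  0.7765 -0.1464]
```

apply_moves(series=[[0,[0.005,0,0],[0,0,0]],[0,[0.005,0,0],[0,0,0]],[0,[0.005,0,0],[0,0,0]],[0,[0.005,0,0],[0,0,0]],[0,[0.005,0,0],[0,0,0]],[0,[0.005,0,0],[0,0,0]],[0,[0.003,0,0],[0,0,0]],[0,[0,0,0],[0,0,0]],[0,[0,0,0],[0,0,0]]])

```text
t: 21.5
tool_pos: [0.4768, -0.1737, 0.0886]
tool_rot: [-2.386, -2.041, 0.001]
force: [0.7, -0.3, -0.1]
width: 0.0001
```

```bash
python3 - <<'E'
from h import *
st()
a=camera("side");cv2.imwrite("pics/s10.png",cv2.resize(a[225:345,240:360],None,fx=5,fy=5,interpolation=cv2.INTER_CUBIC))
a=camera("top");cv2.imwrite("pics/t10.png",cv2.resize(a[190:315,240:430],None,fx=4.2,fy=4.2,interpolation=cv2.INTER_CUBIC)*2)
E
```

```text
t 21.5 plate [-0.004  -0.1567  0.0886] F plate 0.7531278465211699 -0.22086809761152607 -0.09892815577631459 x err [ 1.     -0.0004  0.0005] z [-0.0012  0.0007 -1.    ] w 9.762969263481057e-05 q [ 0.6166  0.4661 -0.4923  1.9808  0.3097  0.7691 -0.2118]
```

View pics/s10.png

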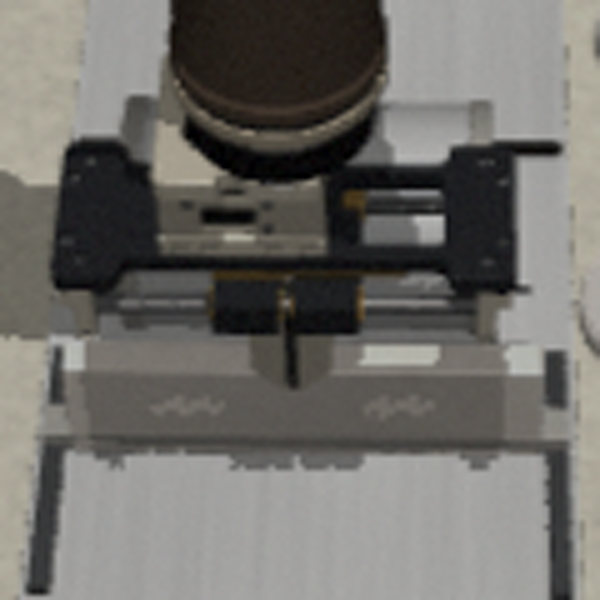

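View pics/t10.png

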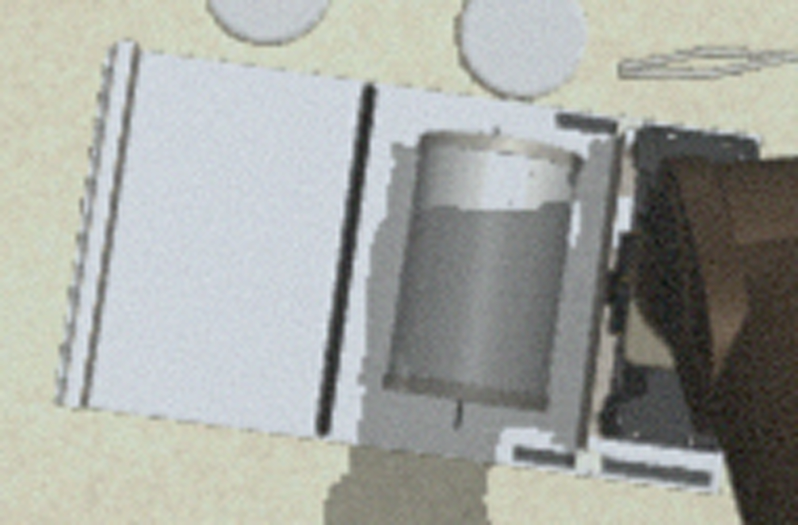

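```bash
python3 - <<'E'
from h import *
s=lambda u,v:("side",240+u/5-.4,225+v/5-.4)
t=lambda u,v:("top",240+u/4.2-.38,190+v/4.2-.38)
for p in (s(90,343),s(530,346),s(90,373),s(530,374),t(624,132),t(588,445)): print(p[0],pl(onz(*p,.072)))
E
```

```text
side [-0.0967 -0.1287  0.072 ]
side [ 0.1006 -0.1288  0.072 ]
side [-0.0954 -0.1456  0.072 ]
side [ 0.1003 -0.1445  0.072 ]
top [ 0.1041 -0.1264  0.072 ]
top [-0.1037 -0.1277  0.072 ]
```

apply_moves(series=[[0,[0.004,0,0],[0,0,0]],[0,[0.004,0,0],[0,0,0]],[0,[0.004,0,0],[0,0,0]],[0,[0.004,0,0],[0,0,0]],[0,[0.003,0,0],[0,0,0]],[0,[0.002,0,0],[0,0,0]],[0,[0.001,0,0],[0,0,0]],[0,[0.001,0,0],[0,0,0]],[0,[0,0,0],[0,0,0]],[0,[0,0,0],[0,0,0]]])

```text
t: 22.6
tool_pos: [0.4812, -0.1515, 0.089]
tool_rot: [2.388, 2.041, 0.001]
force: [-0.3, -1.4, -0.2]
width: 0.0003
```

```bash
python3 - <<'E'
from h import *
st()
a=camera("side");cv2.imwrite("pics/s11.png",cv2.resize(a[225:345,240:360],None,fx=5,fy=5,interpolation=cv2.INTER_CUBIC))
a=camera("top");cv2.imwrite("pics/t11.png",cv2.resize(a[190:315,240:430],None,fx=4.2,fy=4.2,interpolation=cv2.INTER_CUBIC)*2)
E
```

```text
t 22.6 plate [-0.0031 -0.1341  0.089 ] F plate -0.13101955490374714 -1.407307830770536 -0.19102084899977104 x err [ 1.     -0.001   0.0002] z [ 0.0005  0.0001 -1.    ] w 0.0002660179904769711 q [ 0.5752  0.4612 -0.4954  1.9888  0.3103  0.7645 -0.2588]
```

View pics/s11.png

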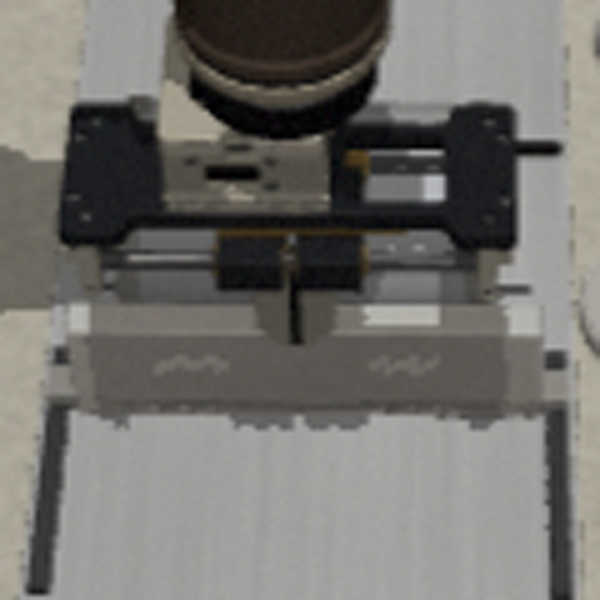

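View pics/t11.png

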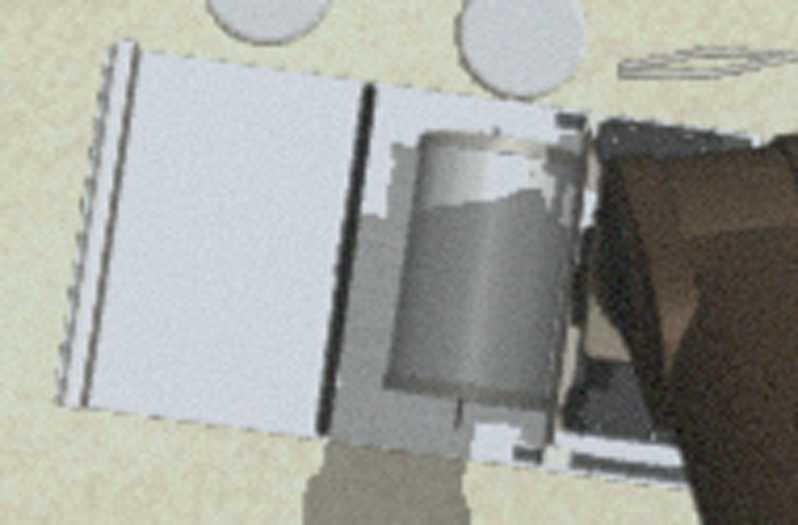

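```bash
python3 - <<'E'
from h import *
s=lambda u,v:("side",240+u/5-.4,225+v/5-.4)
t=lambda u,v:("top",240+u/4.2-.38,190+v/4.2-.38)
for p in (s(80,304),s(530,305),s(80,333),s(530,333),t(591,132),t(555,445)): print(p[0],pl(onz(*p,.072)))
E
```

```text
side [-0.1031 -0.1064  0.072 ]
side [ 0.101  -0.1053  0.072 ]
side [-0.1017 -0.1231  0.072 ]
side [ 0.1007 -0.1214  0.072 ]
top [ 0.1012 -0.1046  0.072 ]
top [-0.1065 -0.1063  0.072 ]
```

apply_moves(series=[[0,[0.0005,0,0],[0,0,0]],[0,[0.0005,0,0],[0,0,0]],[0,[0.0005,0,0],[0,0,0]],[0,[0.0005,0,0],[0,0,0]],[0,[0.0005,0,0],[0,0,0]],[0,[0.0004,0,0],[0,0,0]],[0,[0.0003,0,0],[0,0,0]],[0,[0.0002,0,0],[0,0,0]],[0,[0.0001,0,0],[0,0,0]],[0,[0,0,0],[0,0,0]]])

```text
t: 23.7
tool_pos: [0.4818, -0.1482, 0.089]
tool_rot: [2.388, 2.041, 0.0]
force: [0.4, -3.0, 1.2]
width: 0.0003
```

```bash
python3 - <<'E'
from h import *
st()
a=camera("top");cv2.imwrite("pics/t12.png",cv2.resize(a[190:315,240:430],None,fx=4.2,fy=4.2,interpolation=cv2.INTER_CUBIC)*2)
E
```

```text
t 23.7 plate [-0.0031 -0.1307  0.089 ] F plate 0.8523189520419452 -2.9047787652042953 1.16502703696068 x err [ 1.    -0.001  0.   ] z [ 0.0005 -0.0001 -1.    ] w 0.0003304080806107778 q [ 0.5688  0.4606 -0.4958  1.99    0.3106  0.7641 -0.266 ]
```

View pics/t12.png

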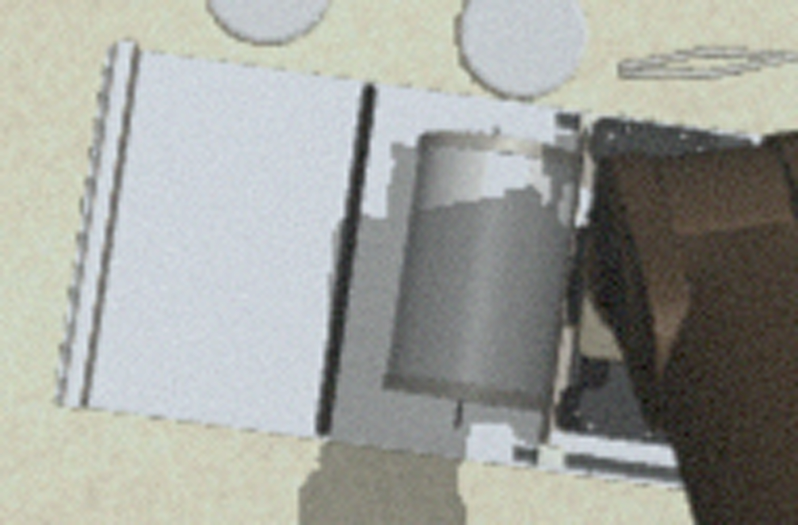

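Gap is about 1–2 mm and the canister hasn't moved. One last creep at 1 mm/s to close it.

apply_moves(series=[[0,[0.0002,0,0],[0,0,0]],[0,[0.0002,0,0],[0,0,0]],[0,[0.0002,0,0],[0,0,0]],[0,[0.0001,0,0],[0,0,0]],[0,[0.0001,0,0],[0,0,0]],[0,[0.0001,0,0],[0,0,0]],[0,[0.0001,0,0],[0,0,0]],[0,[0.0001,0,0],[0,0,0]],[0,[0.0001,0,0],[0,0,0]],[0,[0,0,0],[0,0,0]]])

```text
t: 24.75
tool_pos: [0.4817, -0.147, 0.0889]
tool_rot: [2.388, 2.042, 0.0]
force: [1.8, -3.7, 1.6]
width: 0.0003
```

apply_moves(series=[[0,[-0.003,0,0],[0,0,0]],[0,[-0.01,0,0],[0,0,0]],[0,[-0.02,0,0],[0,0,0]],[0,[-0.02,0,-0.02],[0,0,0]],[0,[-0.03,0,-0.05],[0,0,0]],[0,[-0.045,0,-0.04],[0,0,0]],[0,[-0.045,0,0],[0,0,0]],[0,[-0.045,0,0],[0,0,0]],[0,[0,0,0],[0,0,0]],[0,[0,0,0],[0,0,0]]])

```text
t: 25.75
tool_pos: [0.4484, -0.3519, 0.1844]
tool_rot: [-2.39, -2.037, 0.0]
force: [-0.0, -0.1, 0.4]
width: 0.0004
```

```bash
python3 - <<'E'
from h import *
st()
a=camera("top");cv2.imwrite("pics/t13.png",cv2.resize(a[190:315,240:430],None,fx=4.2,fy=4.2,interpolation=cv2.INTER_CUBIC)*2)
a=camera("side");cv2.imwrite("pics/s13.png",cv2.resize(a[225:325,250:360],None,fx=6,fy=6,interpolation=cv2.INTER_CUBIC))
cv2.imwrite("pics/s13f.png",a)
E
```

```text
t 25.75 plate [-0.0047 -0.3371  0.1844] F plate -0.00022480562456057322 -0.08223630468403492 0.4417290730587198 x err [ 1.     -0.0042  0.0007] z [-0.001   0.0009 -1.    ] w 0.00035896909171364183 q [ 0.9223  0.4344 -0.4837  1.7329  0.2296  1.0322  0.1988]
```

View pics/t13.png

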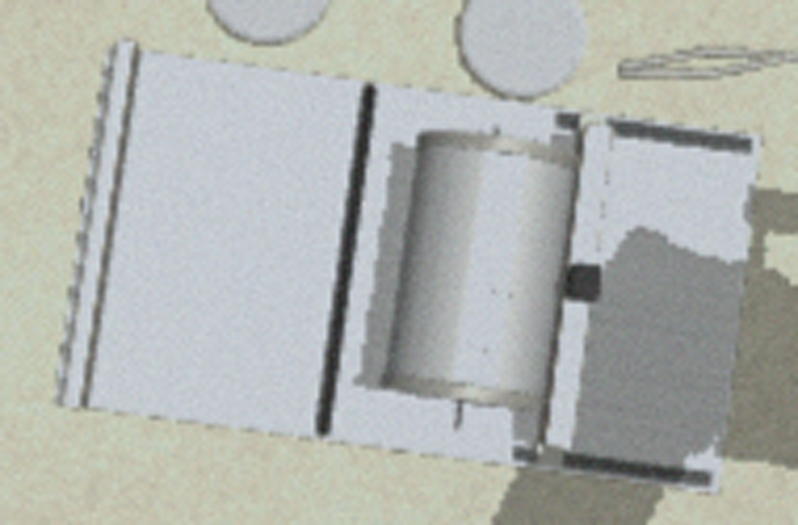

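View pics/s13.png

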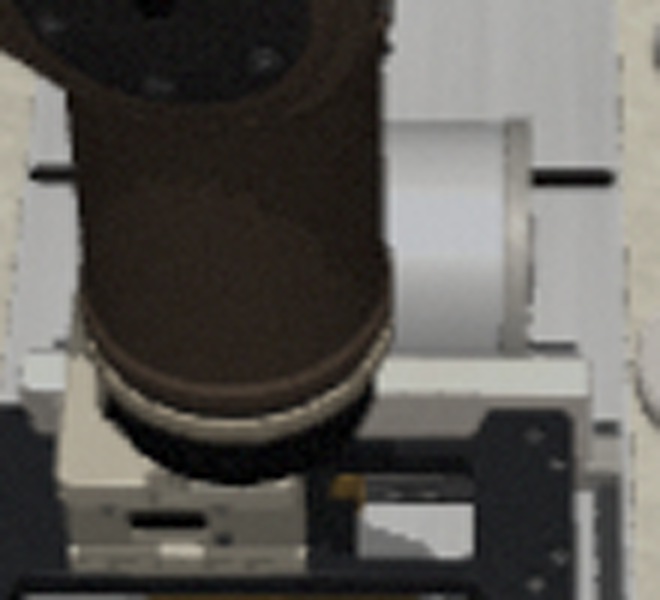

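apply_moves(series=[[0,[0,-0.03,0],[0,0,0]],[0,[0,-0.04,0],[0,0,0]],[0,[-0.04,-0.04,0],[0,0,0]],[0,[-0.04,0,0],[0,0,0]],[0,[-0.04,0,0],[0,0,0]],[0,[0,0,0],[0,0,0]],[0,[0,0,0],[0,0,0]]])

```text
t: 26.55
tool_pos: [0.328, -0.4474, 0.1847]
tool_rot: [-2.387, -2.041, -0.001]
force: [0.6, 0.4, -0.7]
width: 0.0004
```

```bash
python3 - <<'E'
from h import *
st()
a=camera("top");cv2.imwrite("pics/t14.png",cv2.resize(a[190:315,240:430],None,fx=4.2,fy=4.2,interpolation=cv2.INTER_CUBIC)*2)
b=camera("side");cv2.imwrite("pics/s14.png",cv2.resize(b[225:325,250:360],None,fx=6,fy=6,interpolation=cv2.INTER_CUBIC))
for k in range(0,1):
    o=cv2.imread("pics/s13f.png");print("moving px",(cv2.absdiff(b,o)[240:290,318:342].sum(2)>60).sum())
E
```

```text
t 26.55 plate [-0.1088 -0.4501  0.1847] F plate 0.5329726429140295 0.5204178872603864 -0.7339798376326301 x err [ 1.     -0.0007  0.0011] z [-0.      0.0011 -1.    ] w 0.000443587635713283 q [ 1.1757  0.4041 -0.4492  1.7716  0.2018  1.0123  0.4946]
moving px 0
```

View pics/s14.png

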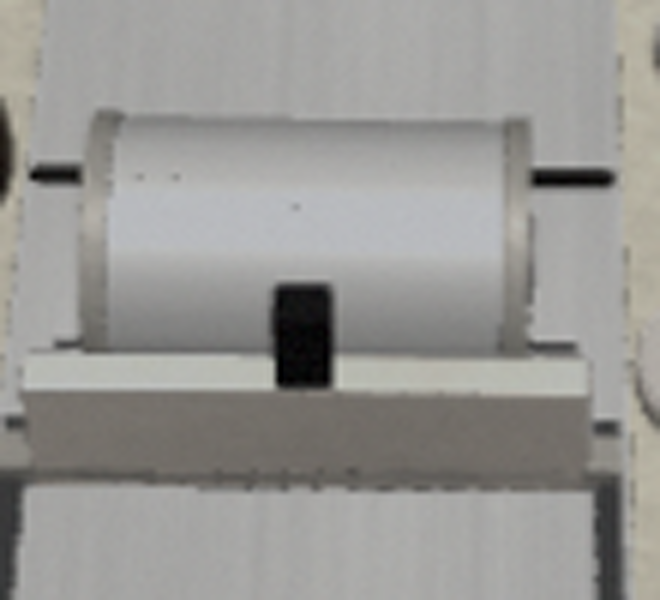

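View pics/t14.png

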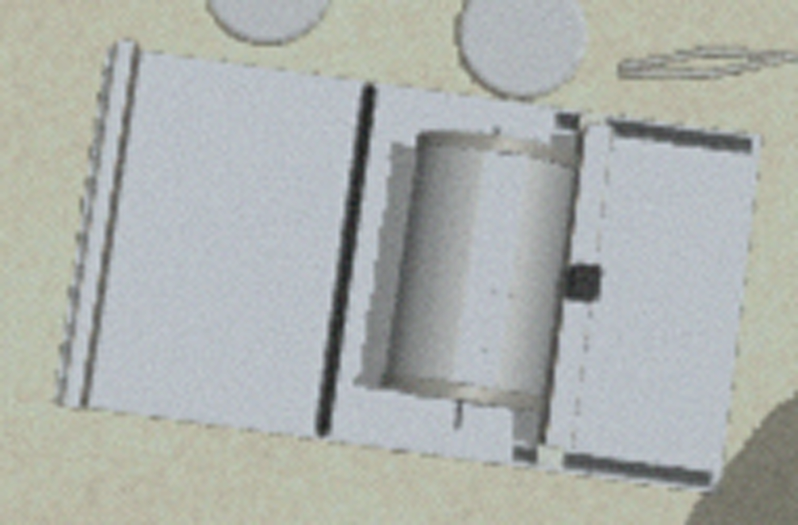

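```bash
python3 - <<'E'
from h import *
s=lambda u,v:("side",250+u/6-.42,225+v/6-.42)
t=lambda u,v:("top",240+u/4.2-.38,190+v/4.2-.38)
a=np.linspace(0,2*np.pi,721)
S=[s(107,110),s(519,117)]
T=[t(418,132),t(385,385)]
from scipy.optimize import brentq
def row(y,x):return min(proj("side",wd(x,y+.055*np.cos(q),.063+.055*np.sin(q)))[1] for q in a)
for (u0,v0),x in(((107,110),-.08),((519,117),.08),((107,114),-.08),((519,121),.08)):
    print("side back tangent y",brentq(lambda y:row(y,x)-(225+v0/6-.42),-.1,.05))
for p in (s(40,352),s(580,358),t(583,130),t(543,445)): print("stop front",p[0],pl(onz(*p,.072)))
p=sense();print(p["t"])
E
```

```text
side back tangent y -0.04159791324132242
side back tangent y -0.04430882868868269
side back tangent y -0.04372897925120065
side back tangent y -0.04642768850291019
stop front side [-0.1021 -0.1001  0.072 ]
stop front side [ 0.1026 -0.1014  0.072 ]
stop front top [ 0.1018 -0.0992  0.072 ]
stop front top [-0.1076 -0.0985  0.072 ]
26.65
```

```bash
python3 -c "
from bench import *
print(close_job())"
```

```text
the job is handed in; nothing more can be done
None
```

The canister is lying still on the black line with the stop slide up against it, and the job is handed in at about 27 s of the 72 s. `close_job` gives no verdict, so this rests on my own measurements.

- **Rolling:** I rolled it in four short strokes with two fingertips on top, pressing about 5–13 N, over the sill and onto the line. I let go between strokes. After the last release it measured about 0–1 mm from the line in both views.
- **Stop slide:** I pushed the post with closed fingers, finishing with a slow creep of about 1 mm, then moved the arm well clear.
- **Final position:** the canister axis is about 2 mm to the +y side of the line and about 0.015–0.02 rad off parallel. The limits are 8 mm and 0.07 rad.
- **Gap to the stop:** the front face of the stop is 0–2 mm from the canister. The creep nudged the canister 1–2 mm, which shows it did touch.
- **Stillness:** a side picture 0.8 s after the previous one showed no changed pixels on the part of the canister visible in both.
- **Other lab ware:** the two dishes and the tweezers looked unmoved in the last top view. I didn't look again at the flask, beaker and jar, but the tool didn't go near them.

**Disagreements:** the top and side views differ by 1–2 mm, which is within the calibration error. The stop measured about 14 mm forward of its fully drawn-back position before I touched it, so I worked from its measured position.

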